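Blow out a row of heatsinks with the bench duster

ROBOT

A 6-joint arm with a two-finger parallel gripper is mounted at the origin on the work surface. World frame = base frame: x ahead of the robot, y to its left, z up, the work surface at z = 0. Lengths are in m, angles in rad, forces in N, time in s.
With the tool pointing down it reaches from about 0.25 to 0.775 m from the base axis. Payload 4 kg.
Tool frame: the origin (TCP) lies at the very end of the fingers, on their centre line; the grasp point (between the pads) lies hold_point_z behind it (hold_point_z is the distance from the TCP to the grasp point, in m); z points along the fingers, y is the direction in which the jaws open and shut (so a half turn about z gives the same grasp; the last joint's range is limited). The gripper opens to 94 mm and grips with 3 to 60 N. Pads are 16 mm wide; open, the fingers measure 119 mm over their backs; the gripper's body (75 mm by 177 mm) begins 78 mm behind the grasp point.
Start: joints at [-1.351, 0.087, 1.371, -0, 1.684, -0.103], TCP at [0.174, -0.522, 0.206] pointing down, gripper open.
Joint ranges: [-3.1, 3.1], [-0.76, 2.03], [0.27, 2.55], [-1.08, 4.22], [0.17, 2.65], [-2.57, 2.57]. Speed limits (rad/s): [2.79, 2.79, 3.14, 3.14, 3.14, 3.14].

INTERFACE

Orientations are given as [roll, pitch, yaw] about the fixed x, y, z axes, in that order (R = Rz(yaw) Ry(pitch) Rx(roll)).
In Python, from bench import * gives the robot as it stands.
- The arm moves only by the tool step_arm, never from a script. Its argument "increments" is text: rows parted by semicolons, each of 6 numbers parted by spaces: the shift along the tool's x, y, z in cm, then the turn, a rotation vector about the tool's x, y, z in rad. A call has 1 to 5 rows; each row shifts and turns the commanded pose from where the row before left it, along the tool's axes as they then stand; what a row does not reach is not made up. A row lasts 1/10 s, in which the tool goes at most 50 mm and 8.59 degrees, less where a joint would pass 70% of its speed; a pose out of reach is approached as far as the arm can. A call is refused whole if a number of a shift passes 5 or a number of a turn 0.15, either way. A call with a gripper value outside its range is refused whole. "claw" is the gripper's target within -1 to 1 (shut at 1, half-way at 0, fully open at -1), set as the call begins (left out, the last holds). The fingers move at their own pace and stop on an object; the grip force is fixed at half the most. Time passes only in rows, so rows that do not move let the fingers close. It gives the time, the measured TCP pose, the force and the opening at its end, in the units of the state.
- get_obs(): the state, without advancing time (a new reading comes with each control period).
- snapshot(name): name is "scene" or "top"; returns the picture (384x512x3 uint8, red, green, blue); there is no depth.
- calibration(name): a dict with "camera_matrix" (3x3 intrinsics, pixels), "eye" and "orientation" of the camera in the world. Camera axes: x right, y up, looking along -z (the intrinsics and any distortion apply to the point x, -y, -z); pixel columns grow to the right and rows downward; lengths in m; the calibration is good to about 2 mm. A picture is of the moment at which its call begins. calibration takes no time and is no camera call.
- close_job(): hands the job in, once; it reports no verdict.
The state is a dict: "time": time; "joint_positions": joint angles; "qvel": joint speeds; "joint_torque": joint torques, N m; "tool_pos": TCP position; "ee_rot": TCP orientation; "wrist_force": force on the tool from outside, world axes, zero at the start; "wrist_torque": the same for the moment, N m; "width": finger opening in m.
Only numpy, scipy, OpenCV 4.12 (cv2) and the standard library are available. Lean on these libraries where they do the work, as an engineer would, in place of code of your own. Each camera call takes 0.05 s, during which the arm holds its last target. There are 200 camera calls.

TASK

Blow out the heatsinks lying on the mat. Stand them all upright on the fixture's plate in one straight line along the guide strip, in front of the clear hood and still outside it, fins running along the row; then push the row from behind as one block until the first is fully home against the stop in the hood and all are butted together. Then flip the duster's lock-off lever fully forward (towards the nozzle), blow in two bursts, each time squeezing the paddle fully against the body for two seconds and letting it go again, and flip the lock-off lever fully back; leave the row in place and do not disturb the spool, bottle, parts box or screwdriver.

Things in the scene. Friction and masses are not known exactly. Their poses are not given: they have to be found in the camera images.
- jig: blow-out fixture, fixed to the bench: grey plate 5 mm thick (x -47 to 60 mm, y -350 to 350 mm), carrying guide, clear hood and duster. Origin: underside of the plate, on the row's centre line (x = 0), at the stop face (y = 0). +x points away from the guide, +y from the row towards the duster, z up. Five heatsinks find room on the plate before the hood.
- guide (a point): middle of the guide strip's face, at its top edge: the strip runs along jig y from -336 to -46 mm, is 14 mm wide and 6 mm high above the plate, face at jig x = -19 mm, so that heatsinks touching it have their centre at x = -1 mm
- hood_mouth (a point): middle of the hood's open mouth, on the plate (jig y = -46 mm). Clear hood from here to the grey stop panel (jig y = 0), where the first heatsink comes home; inside jig x = -20 to 21 mm, 34 mm high; its roof's top is 42 mm over the plate's underside. On the +x side a wall flares out from the mouth to x = 29, y = -60 mm.
- barrel (a point): on the axis of the duster's barrel, level with paddle_grip released: jig x = 0, y = 194, z = 75 mm. Barrel 42 mm in diameter, black, along y from 100 to 256 mm; grey head 62 mm in diameter from y = 50 to 104 mm, battery from y = 251 mm. Nozzle end is -y: forward means -y. Saddle clamps 56 mm wide under it at y = 71 to 89 and 231 to 249 mm. Nothing else near.
- paddle (a joint): paddle switch, rad: 0 released, 0.15 fully squeezed; springs back, about 7 N at paddle_grip hold it. Grey plate 26 mm high, 6 thick, 114 long, on the barrel's +x side at axis height, hinged on a vertical pin at its front end (jig x = 25, y = 108 mm), swings to -x. Pinched across jig x at paddle_grip, paddle and barrel measure 63 mm released, 51 squeezed. Blocked while lock-off is back.
- paddle_grip (a point): point on the paddle's outer (+x) face, mid height, 87 mm behind its hinge: the place to squeeze it; moves with it (about 42 mm from the barrel's axis released, 30 mm squeezed)
- lockoff (a joint): black lock-off lever, rad: 0 fully back (its strut blocks the paddle), 1.0 fully forward towards the nozzle (paddle free); stays where it is left; 1 to 2 N at the tip turn it. Starts near 0. Its tab, 6 mm thick, 13 mm high, sticks out to +x, 28 mm long from its pin, 24 mm clear of the paddle's face; raked 0.5 rad backward (+y) at 0, 0.5 rad forward (-y) at 1.
- lockoff_pin (a point): the lock-off lever's vertical pin, in the paddle 42 mm behind the paddle's hinge; released: jig x = 32, y = 149, z = 75 mm
- lockoff_tip (a point): outer end of the lock-off lever's tab, mid height, 28 mm from its pin; moves with the lever
- sink1: finned aluminium heatsink, one of up to five alike: 40 mm long (x, the way its fins run) x 36 mm wide (y) x 28 mm high, 65 g; a solid base below, seven upright fins above, the outer fins flush with its sides. Origin: centre of the underside, z up. Absent in some starts.
- sink2: finned aluminium heatsink, one of up to five alike: 40 mm long (x, the way its fins run) x 36 mm wide (y) x 28 mm high, 65 g; a solid base below, seven upright fins above, the outer fins flush with its sides. Origin: centre of the underside, z up. Absent in some starts.
- sink3: finned aluminium heatsink, one of up to five alike: 40 mm long (x, the way its fins run) x 36 mm wide (y) x 28 mm high, 65 g; a solid base below, seven upright fins above, the outer fins flush with its sides. Origin: centre of the underside, z up. Absent in some starts.
- sink4: finned aluminium heatsink, one of up to five alike: 40 mm long (x, the way its fins run) x 36 mm wide (y) x 28 mm high, 65 g; a solid base below, seven upright fins above, the outer fins flush with its sides. Origin: centre of the underside, z up. Absent in some starts.
- sink5: finned aluminium heatsink, one of up to five alike: 40 mm long (x, the way its fins run) x 36 mm wide (y) x 28 mm high, 65 g; a solid base below, seven upright fins above, the outer fins flush with its sides. Origin: centre of the underside, z up. Absent in some starts.
- spool: black solder spool standing upright, 48 mm in diameter, 40 mm high; origin at the centre of its underside; leave alone
- flux_bottle: white bottle with black cap, 44 mm in diameter, 110 mm high; origin at the centre of its underside; leave alone
- parts_box: open clear plastic box 90 x 60 mm, 28 mm high; origin at the centre of its underside; leave alone
- screwdriver: screwdriver lying flat, 170 mm long, black handle; leave alone
Mind the look-alikes: they are no part of the job. Leave any green look-alike of the sink2 alone.

How it is judged:
By the outcome, as a careful person would: the job done as asked, in the order asked, and still so for the second after the job is handed in, with the robot touching nothing.
Of sink1, sink2, sink3, sink4, sink5 only 3 to 5 are there at a start; the rules pass over those that are not, and their reading is None.
At some moment in a run one of sink1, sink2, sink3, sink4, sink5 may be knocked a few centimetres aside while the robot is not near it.
Once in a run the grip may slacken for a moment while it holds something.
It also fails if it takes over 210 s, if anything falls off the work surface, if the arm or the gripper's body presses on something with over 40 N, if the wrist force passes 120 N, or if a joint passes its speed limit or range.

## Working session

There is one attempt and no reset: what is moved stays moved. The work goes in short steps, Python scripts to look and compute and a tool call to move; the robot and the scene stay as the last step left them, time stands still between calls to the robot, and variables do not carry over. Pictures are saved under pics/ and viewed, about 12 in all and at most 16, crops included, and the job is handed in when it is done.

Besides the shell and the picture viewer there is one more tool, called after "Request:" as name(argument=value, ...) on one line, values as JSON. step_arm: Moves the arm, as the interface text tells. Its arguments: {"type":"object","properties":{"increments":{"type":"string"},"claw":{"type":"number"}},"required":["increments"]}

```bash
ls; mkdir -p pics
python3 - <<'E'
from bench import *
import cv2,numpy as np
o=get_obs(); print({k:np.round(v,3) for k,v in o.items()})
for n in("scene","top"):
    im=snapshot(n); cv2.imwrite(f"pics/{n}0.png",cv2.resize(im[:,:,::-1],(800,600),interpolation=cv2.INTER_CUBIC)); np.save(f"pics/{n}0.npy",im)
    print(n,{k:np.round(v,4).tolist() for k,v in calibration(n).items()})
E
```

```text
pics
{'time': np.float64(0.0), 'joint_positions': array([-1.351,  0.088,  1.372, -0.   ,  1.684, -0.103]), 'qvel': array([0.   , 0.002, 0.   , 0.001, 0.   , 0.   ]), 'joint_torque': array([ 0.0000e+00, -3.4018e+01, -3.0242e+01,  7.2000e-02,  3.3000e-02,
       -0.0000e+00]), 'tool_pos': array([ 0.174, -0.521,  0.204]), 'ee_rot': array([-3.139, -0.   ,  0.323]), 'wrist_force': array([-0.831, -1.252,  0.029]), 'wrist_torque': array([0.042, 0.029, 0.024]), 'width': np.float64(0.094)}
scene {'camera_matrix': [[420.0603, 0.0, 257.3114], [0.0, 420.0603, 201.6941], [0.0, 0.0, 1.0]], 'eye': [1.0313, 0.5564, 0.8612], 'orientation': [0.7576, 0.0105, 2.4878]}
top {'camera_matrix': [[404.7994, 0.0, 251.2481], [0.0, 404.7994, 196.0275], [0.0, 0.0, 1.0]], 'eye': [0.3709, -0.0237, 1.2659], 'orientation': [0.2025, 0.0021, -1.6514]}
```

View pics/top0.png

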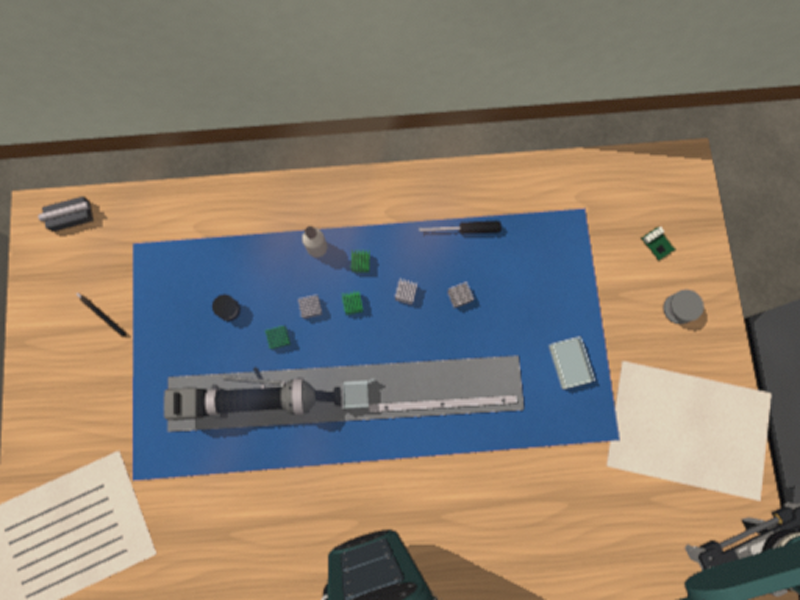

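View pics/scene0.png

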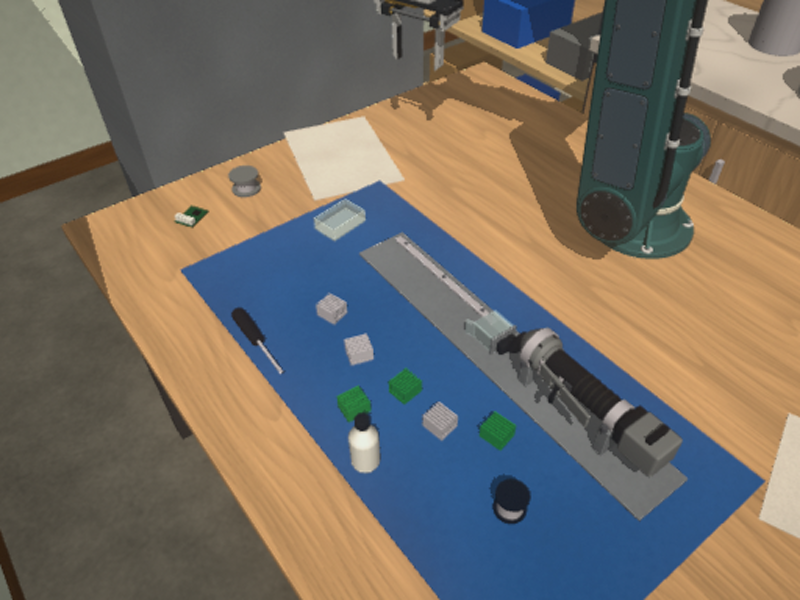

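The top view shows three bare grey heatsinks at about (310,307), (406,291) and (461,295), and three green look-alikes at (361,262), (353,303) and (278,338). The jig plate spans (168,376) to (522,410), with the duster on the left. The lock-off tab is near (258,373). Next I'll measure and enlarge.

```bash
cat > h.py <<'E'
from bench import *
import cv2,numpy as np
from scipy.spatial.transform import Rotation as R
def cam(n):
    c=calibration(n); return np.array(c["camera_matrix"]),np.array(c["eye"]),R.from_euler("xyz",c["orientation"]).as_matrix()
def proj(n,P):
    K,e,M=cam(n); p=(np.atleast_2d(P)-e)@M; p=p*[1,-1,-1]; q=p@K.T; return q[:,:2]/q[:,2:]
def ray(n,uv,z):
    K,e,M=cam(n); uv=np.atleast_2d(uv); d=np.c_[uv,np.ones(len(uv))]@np.linalg.inv(K).T; d=(d*[1,-1,-1])@M.T
    return e+d*((z-e[2])/d[:,2])[:,None]
def crop(im,x0,y0,x1,y1,s,name):
    cv2.imwrite(name,cv2.resize(im[y0:y1,x0:x1,::-1],None,fx=s,fy=s,interpolation=cv2.INTER_CUBIC))
def sinks(im,n,z=.028):
    hsv=cv2.cvtColor(im,cv2.COLOR_RGB2HSV); 
    m=((hsv[...,1]<70)&(hsv[...,2]>70)).astype(np.uint8)
    m=cv2.morphologyEx(m,cv2.MORPH_CLOSE,np.ones((3,3)))
    out=[]
    for c in cv2.findContours(m,cv2.RETR_EXTERNAL,cv2.CHAIN_APPROX_NONE)[0]:
        if 60<cv2.contourArea(c)<2500:
            P=ray(n,c[:,0].astype(float),z)[:,:2]
            r=cv2.minAreaRect((P*1000).astype(np.float32)); 
            out.append((c[:,0].mean(0).round(1).tolist(),np.round(r[0],1).tolist(),np.round(r[1],1).tolist(),round(r[2],1)))
    return out
E
python3 - <<'E'
from h import *
t=np.load("pics/top0.npy"); s=np.load("pics/scene0.npy")
for r in sinks(t,"top"): print(r)
pc=np.array([[168,376],[519,357],[522,410],[170,432]])*.64
P=ray("top",pc,.005);print(np.round(P*1000,1)); 
print(np.linalg.norm(np.diff(P,axis=0),axis=1))
crop(t,165,150,325,225,5,"pics/c1.png"); crop(s,190,170,350,300,5,"pics/c2.png")
E
```

```text
([445.3, 355.5], [108.2, -557.5], [32.0, 40.4], 75.2)
([480.9, 342.4], [137.4, -671.9], [59.9, 112.6], 38.0)
([365.6, 231.9], [484.9, -381.4], [92.7, 67.7], 10.5)
([197.9, 195.8], [638.9, 124.0], [42.0, 41.3], 9.7)
([437.2, 196.1], [577.8, -619.0], [76.5, 63.7], 85.4)
([294.6, 188.2], [638.4, -178.2], [41.3, 44.8], 17.4)
([259.5, 186.1], [654.1, -69.8], [38.1, 46.9], 71.3)
([417.7, 149.9], [731.1, -583.7], [16.7, 48.5], 28.8)
([280.9, 146.5], [776.2, -149.6], [83.8, 17.1], 87.6)
([202.5, 150.1], [768.5, 106.1], [237.3, 66.4], 89.3)
([40.5, 135.2], [878.8, 620.2], [45.6, 100.9], 12.1)
[[ 524.1  415.3    5. ]
 [ 505.4 -285.7    5. ]
 [ 400.9 -278.9    5. ]
 [ 414.1  412.5    5. ]]
[0.70128405 0.10476779 0.69152399]
```

View pics/c1.png

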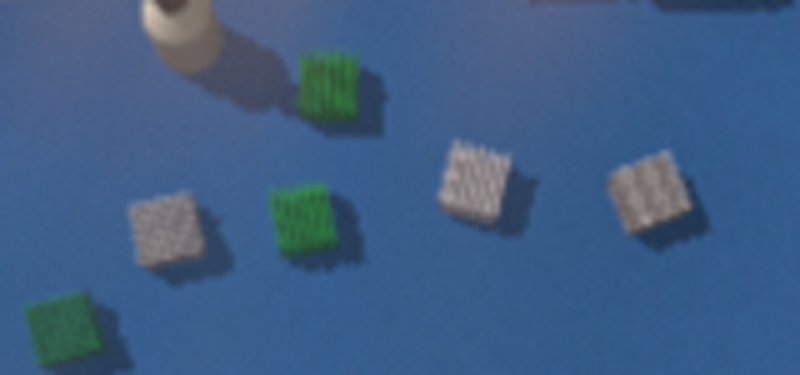

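View pics/c2.png

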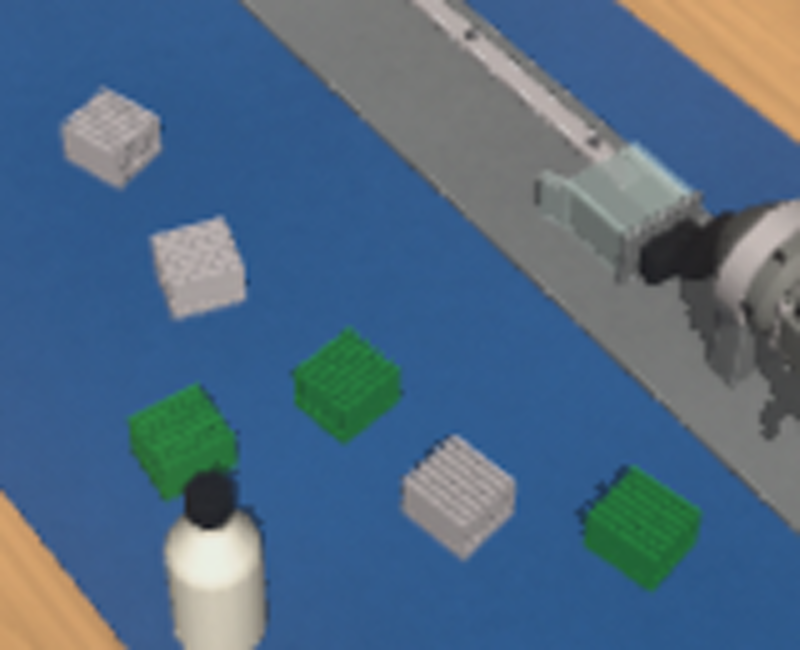

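Grey sinks: three, all with the bare-metal colour; the green ones are the look-alikes. I'll enlarge the three to read the fin direction and check whether they stand upright. I'll also fit the jig edges.

Run:
```python
from h import *
t=np.load("pics/top0.npy"); s=np.load("pics/scene0.npy")
rows=[]
w=np.array([[.6389,.124,.02],[.6541,-.0698,.02],[.6384,-.1782,.02]])
for n,im in(("top",t),("scene",s)):
    a=[]
    for p in proj(n,w):
        x,y=p.astype(int); c=im[y-14:y+14,x-12:x+12,::-1]
        c=cv2.normalize(c,None,0,255,cv2.NORM_MINMAX)
        a.append(cv2.resize(c,(260,300),interpolation=cv2.INTER_LANCZOS4))
    rows.append(np.hstack(a))
cv2.imwrite("pics/c3.png",np.vstack(rows))
# plate edge: gray low-sat mask in top
hsv=cv2.cvtColor(t,cv2.COLOR_RGB2HSV); m=((hsv[...,1]<90)&(hsv[...,2]>40))
# front (+x, upper) edge right half & lower edge: scan columns
for nm,rng in(("up",range(265,328,4)),("upL",range(112,150,4)),("low",range(112,328,6))):
    pts=[]
    for u in rng:
        col=np.where(hsv[220:285,u,1]<110)[0]+220
        if len(col): pts.append((u,(col.min()-.5) if nm[:2]=="up" else col.max()+.5))
    P=ray("top",np.array(pts),.005); k=np.polyfit(P[:,1],P[:,0],1); r=P[:,0]-np.polyval(k,P[:,1]); print(nm,len(pts),k,r.std()*1000,np.polyval(k,.066))
for v in(240,245,250,255,262,268):
    rr=np.where(hsv[v,95:345,1]<110)[0]+95; print(v,rr.min(),rr.max(),np.round(ray("top",[[rr.min()-.5,v],[rr.max()+.5,v]],.005)[:,:2]*1000,1).tolist())
# guide: bright
g=[]
for u in range(252,328,6):
    col=t[225:285,u].astype(int).sum(1); b=np.where(col>500)[0]+225; g.append((u,b.min() if len(b) else None,b.max() if len(b) else None))
print(g)
```

```text
up 16 [0.02188823 0.5169083 ] 0.848972775060922 0.5183529240404878
upL 10 [0.01555996 0.51818892] 0.9335672372301831 0.5192158747325224
low 36 [0.01388041 0.406477  ] 3.046941735680708 0.4073931071032792
240 114 333 [[524.6, 396.8], [469.4, -285.5]]
245 107 333 [[510.8, 418.6], [454.0, -283.6]]
250 105 334 [[495.8, 424.9], [438.4, -284.8]]
255 105 334 [[480.5, 425.1], [423.2, -283.0]]
262 105 334 [[459.0, 425.2], [402.0, -280.4]]
268 106 239 [[440.5, 422.3], [407.4, 12.2]]
[(252, np.int64(259), np.int64(261)), (258, np.int64(258), np.int64(261)), (264, np.int64(258), np.int64(260)), (270, np.int64(257), np.int64(260)), (276, np.int64(257), np.int64(260)), (282, None, None), (288, np.int64(256), np.int64(259)), (294, np.int64(256), np.int64(258)), (300, np.int64(256), np.int64(258)), (306, np.int64(255), np.int64(258)), (312, np.int64(255), np.int64(257)), (318, np.int64(255), np.int64(257)), (324, np.int64(254), np.int64(257))]
```

View pics/c3.png

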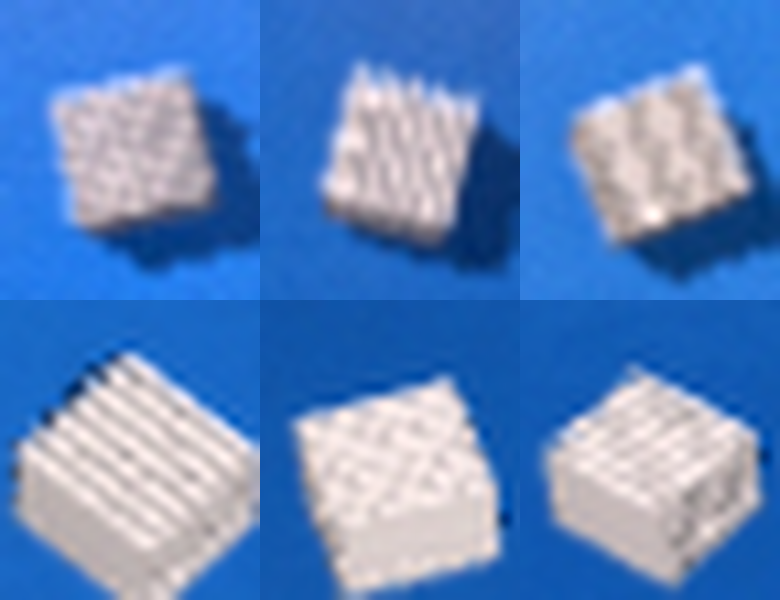

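All three stand upright. In the world frame the fins of L lie at about 100°, of M at about 161° and of R at about 107°. One more round for the bottle, the jig and a cross-check in the scene view.

Run:
```python
from h import *
t=np.load("pics/top0.npy"); s=np.load("pics/scene0.npy")
C=np.array([[.642,.1256,.014],[.657,-.0703,.014],[.6414,-.1799,.014]])
print("scene pred",proj("scene",C).round(1).tolist())
hs=cv2.cvtColor(s,cv2.COLOR_RGB2HSV)
m=((hs[...,1]<70)&(hs[...,2]>90)).astype(np.uint8)
for c in cv2.findContours(m,cv2.RETR_EXTERNAL,cv2.CHAIN_APPROX_NONE)[0]:
    a=cv2.contourArea(c)
    if 150<a<1500: M=cv2.moments(c); print("scene blob",a,round(M["m10"]/M["m00"],1),round(M["m01"]/M["m00"],1))
# bottle base/cap: scene cap (363,423)/800 top, base center ~ (365,462)
print("cap scene z=.11",ray("scene",[[362*.64,418*.64]],.11)[:,:2]," cap top",ray("top",[[311*.64,232*.64]],.11)[:,:2])
print("spool top z=.04",ray("top",[[225*.64,306*.64]],.04)[:,:2])
def J(x,y,z,o=(.4577,.066),a=-.0202):
    return [o[0]+np.cos(a)*x-np.sin(a)*y,o[1]+np.sin(a)*x+np.cos(a)*y,z]
for n,im in(("top",t),("scene",s)):
    v=im.copy(); v=cv2.resize(v,None,fx=4,fy=4,interpolation=cv2.INTER_CUBIC)
    def L(P,col): 
        q=((proj(n,[J(*p) for p in P])+.5)*4).astype(int); cv2.polylines(v,[q.reshape(-1,1,2)],False,col,1,cv2.LINE_AA)
    L([(-47,-350,5),(60,-350,5),(60,350,5)],(255,0,0)) if 0 else None
    k=.001
    L([(-.047,-.35,.005),(.06,-.35,.005),(.06,.35,.005)],(255,0,0))
    L([(-.019,-.336,.011),(-.019,-.046,.011)],(255,0,255))
    L([(-.02,-.046,.042),(.021,-.046,.042),(.021,0,.042),(-.02,0,.042),(-.02,-.046,.042)],(255,255,0))
    L([(-.021,.11,.075),(-.021,.25,.075)],(0,255,255)); L([(.021,.11,.075),(.021,.25,.075)],(0,255,255))
    L([(.032,.149,.0815),(.0566,.1624,.0815)],(0,255,0))
    v=v[880:1160,400:1380] if n=="top" else v[600:1340,930:1780]
    cv2.imwrite(f"pics/ov_{n}.png",cv2.resize(v[:,:,::-1],None,fx=.81,fy=.81,interpolation=cv2.INTER_AREA))
```

```text
scene pred [[280.5, 268.6], [229.0, 222.8], [211.3, 196.8]]
scene blob 465.5 232.9 287.3
scene blob 1203.0 502.1 308.9
scene blob 328.5 281.3 268.9
scene blob 251.0 229.3 223.2
scene blob 192.5 26.5 227.1
scene blob 236.0 211.9 197.1
scene blob 237.0 40.2 190.3
scene blob 220.5 428.5 154.4
scene blob 495.5 216.9 140.1
scene blob 260.5 155.9 115.3
scene blob 192.0 283.0 23.7
cap scene z=.11 [[0.76689811 0.10804966]]  cap top [[0.76484896 0.10347931]]
spool top z=.04 [[0.64944338 0.28931117]]
```

View pics/ov_top.png

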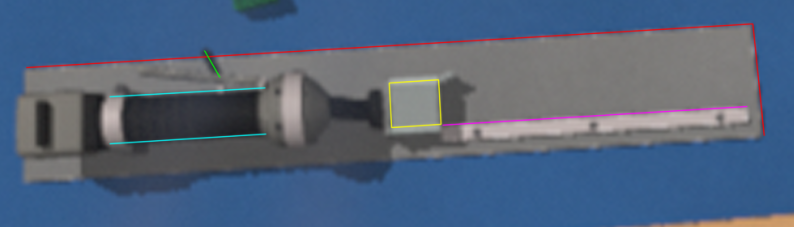

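View pics/ov_scene.png

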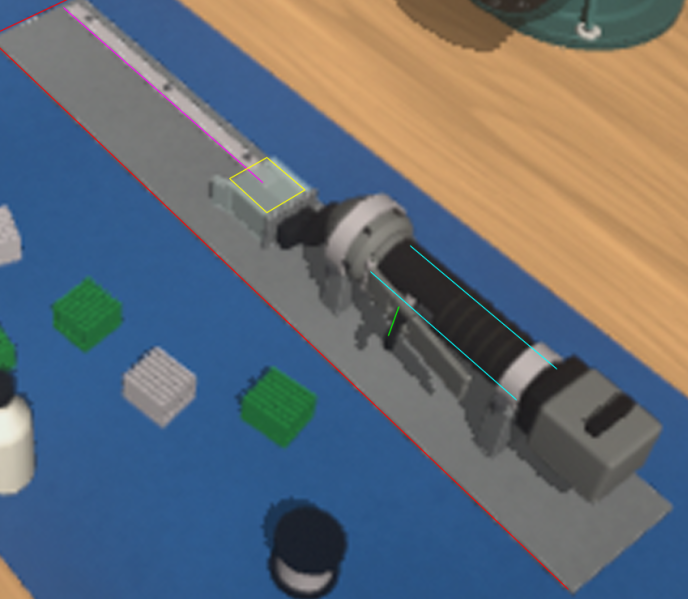

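The jig fits to about 2 mm with its origin near (0.4577, 0.066) and yaw -0.020. The sinks agree between the two views to within 1 px. Next: a helper that turns targets into rows.

```bash
cat >> h.py <<'E'
O=np.array([.4577,.066]); A=-.0202
def J(x,y):  # jig mm -> world m
    return O+np.array([[np.cos(A),-np.sin(A)],[np.sin(A),np.cos(A)]])@(np.array([x,y])/1000)
def jig(p): return np.array([[np.cos(A),np.sin(A)],[-np.sin(A),np.cos(A)]])@(np.array(p)[:2]-O)*1000
def plan(*wp,step=.045):
    """waypoints (x,y,z,yaw) from the measured pose -> rows of tool increments"""
    o=get_obs(); p=np.array(o["tool_pos"]); a=o["ee_rot"][2]; rows=[]
    for w in wp:
        d=np.array(w[:3])-p; da=w[3]-a; n=int(np.ceil(max(np.linalg.norm(d)/step,abs(da)/.14,1)))
        for i in range(n):
            e=d/n; c,s=np.cos(a),np.sin(a)
            rows.append("%.2f %.2f %.2f 0 0 %.3f"%((c*e[0]+s*e[1])*100,(s*e[0]-c*e[1])*100,-e[2]*100,-da/n)); a+=da/n
        p=np.array(w[:3])
    for i in range(0,len(rows),5): print("; ".join(rows[i:i+5]))
def st():
    o=get_obs(); print(round(float(o["time"]),2),np.round(o["tool_pos"],4),np.round(o["ee_rot"],3),"F",np.round(o["wrist_force"],1),"w",round(float(o["width"]),4),"jig",jig(o["tool_pos"]).round(1),"q",np.round(o["joint_positions"],2))
E
python3 - <<'E'
import bench
print([d for d in dir(bench) if d[0]!="_"], getattr(bench,"hold_point_z",None))
from h import *
plan((.6414,-.1799,.12,1.874))
E
```

```text
['IKError', 'calibration', 'close_job', 'get_obs', 'hold_point_z', 'snapshot'] 0.0188
4.24 -1.35 0.65 0 0 -0.119; 4.37 -0.84 0.65 0 0 -0.119; 4.44 -0.31 0.65 0 0 -0.119; 4.44 0.22 0.65 0 0 -0.119; 4.39 0.75 0.65 0 0 -0.119
4.27 1.27 0.65 0 0 -0.119; 4.08 1.76 0.65 0 0 -0.119; 3.85 2.24 0.65 0 0 -0.119; 3.55 2.68 0.65 0 0 -0.119; 3.21 3.08 0.65 0 0 -0.119
2.82 3.44 0.65 0 0 -0.119; 2.39 3.75 0.65 0 0 -0.119; 1.92 4.01 0.65 0 0 -0.119
```

Request:
step_arm(increments="4.24 -1.35 0.65 0 0 -0.119; 4.37 -0.84 0.65 0 0 -0.119; 4.44 -0.31 0.65 0 0 -0.119; 4.44 0.22 0.65 0 0 -0.119; 4.39 0.75 0.65 0 0 -0.119", claw=-0.4)

```text
time: 0.6
tool_pos: [0.3551, -0.389, 0.1722]
ee_rot: [-3.141, -0.0, 0.922]
wrist_force: [-0.1, -0.8, 0.4]
width: 0.0659
```

Request:
step_arm(increments="4.27 1.27 0.65 0 0 -0.119; 4.08 1.76 0.65 0 0 -0.119; 3.85 2.24 0.65 0 0 -0.119; 3.55 2.68 0.65 0 0 -0.119; 3.21 3.08 0.65 0 0 -0.119")

```text
time: 1.1
tool_pos: [0.5351, -0.258, 0.1396]
ee_rot: [-3.141, -0.0, 1.518]
wrist_force: [0.2, -0.5, 0.4]
width: 0.0655
```

Request:
step_arm(increments="2.82 3.44 0.65 0 0 -0.119; 2.39 3.75 0.65 0 0 -0.119; 1.92 4.01 0.65 0 0 -0.119; 0 0 0 0 0 0; 0 0 0 0 0 0")

```text
time: 1.6
tool_pos: [0.6418, -0.1804, 0.1194]
ee_rot: [-3.139, -0.001, 1.871]
wrist_force: [-0.3, -0.4, -0.4]
width: 0.0657
```

Run:
```python
from h import *
st()
im=snapshot("scene"); t=snapshot("top")
a=cv2.resize(im[130:260,170:330,::-1],(480,390),interpolation=cv2.INTER_CUBIC); b=cv2.resize(t[120:250,240:345,::-1],(315,390),interpolation=cv2.INTER_CUBIC)
cv2.imwrite("pics/p1.png",np.hstack([a,b]))
plan((.6414,-.1799,.0085,1.874),step=.035)
```

```text
1.6 [ 0.6418 -0.1804  0.1194] [-3.139e+00 -1.000e-03  1.871e+00] F [-0.3 -0.4 -0.4] w 0.0657 jig [ 189.1 -242.6] q [-0.36  0.38  1.19 -0.    1.57 -0.66]
0.05 0.02 2.81 0 0 -0.001; 0.05 0.02 2.81 0 0 -0.001; 0.05 0.02 2.81 0 0 -0.001; 0.05 0.02 2.81 0 0 -0.001
```

View pics/p1.png

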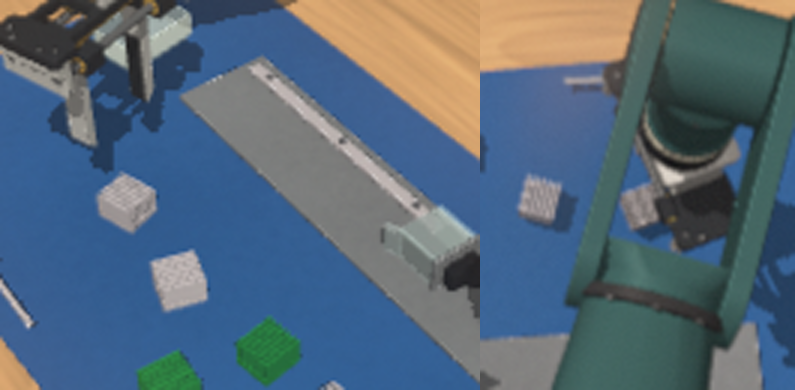

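The gripper hangs above R, which is unmoved at scene pixel (212,198). The jaws lie across the fins. Descend and grip.

Request:
step_arm(increments="0.05 0.02 2.8 0 0 0; 0.05 0.02 2.8 0 0 0; 0.05 0.02 2.8 0 0 0; 0.05 0.02 2.7 0 0 0; 0 0 0 0 0 0")

```text
time: 2.2
tool_pos: [0.6379, -0.1793, 0.0056]
ee_rot: [-3.134, -0.005, 1.867]
wrist_force: [-0.9, -0.1, -0.4]
width: 0.0657
```

Request:
step_arm(increments="0 0 0 0 0 0; 0 0 0 0 0 0; 0 0 0 0 0 0; 0 0 0 0 0 0; 0 0 0 0 0 0", claw=1)

```text
time: 2.7
tool_pos: [0.6431, -0.1795, 0.0118]
ee_rot: [3.14, 0.002, 1.87]
wrist_force: [-0.7, -0.7, 3.4]
width: 0.0357
```

Request:
step_arm(increments="0 0 -1.0 0 0 0; 0 0 -2.5 0 0 0; 0 0 -2.5 0 0 0; 0 0 0 0 0 0; 0 0 0 0 0 0")

```text
time: 3.2
tool_pos: [0.6425, -0.1791, 0.0704]
ee_rot: [3.141, 0.001, 1.87]
wrist_force: [0.1, 0.0, -0.3]
width: 0.0358
```

Run:
```python
from h import *
st()
x,y=J(0,-86); print(x,y); Y=np.pi/2+A
plan((x,y,.07,Y),(x,y,.018,Y),step=.04)
```

```text
3.2 [ 0.6425 -0.1791  0.0704] [3.141e+00 1.000e-03 1.870e+00] F [ 0.1  0.  -0.3] w 0.0358 jig [ 189.8 -241.3] q [-0.36  0.4   1.26 -0.    1.48 -0.66]
0.45596291813877105 -0.01998245487660484
2.96 -1.88 0.01 0 0 0.046; 2.87 -2.01 0.01 0 0 0.046; 2.77 -2.14 0.01 0 0 0.046; 2.67 -2.26 0.01 0 0 0.046; 2.57 -2.38 0.01 0 0 0.046
2.46 -2.50 0.01 0 0 0.046; 2.34 -2.61 0.01 0 0 0.046; 0.00 0.00 2.60 0 0 -0.000; 0.00 0.00 2.60 0 0 -0.000
```

Request:
step_arm(increments="2.96 -1.88 0 0 0 0.046; 2.87 -2.01 0 0 0 0.046; 2.77 -2.14 0 0 0 0.046; 2.67 -2.26 0 0 0 0.046; 2.57 -2.38 0 0 0 0.046")

```text
time: 3.7
tool_pos: [0.5064, -0.0641, 0.0675]
ee_rot: [-3.138, -0.001, 1.638]
wrist_force: [-0.3, 0.8, -1.0]
width: 0.0359
```

Request:
step_arm(increments="2.46 -2.5 0 0 0 0.046; 2.34 -2.61 0 0 0 0.046; 0 0 0 0 0 0; 0 0 0 0 0 0; 0 0 0 0 0 0")

```text
time: 4.2
tool_pos: [0.4562, -0.0202, 0.0694]
ee_rot: [-3.141, 0.0, 1.548]
wrist_force: [-0.2, -0.1, -1.4]
width: 0.0358
```

Run:
```python
from h import *
st()
x,y=J(0,-86); Y=np.pi/2+A
plan((x,y,.022,Y),step=.025)
im=snapshot("scene"); crop(im,180,80,360,200,4,"pics/p2.png")
```

```text
4.2 [ 0.4562 -0.0202  0.0694] [-3.141  0.     1.548] F [-0.2 -0.1 -1.4] w 0.0358 jig [  0.2 -86.2] q [-0.17 -0.05  1.79 -0.    1.41 -0.15]
0.01 -0.01 2.37 0 0 -0.001; 0.01 -0.01 2.37 0 0 -0.001
```

View pics/p2.png

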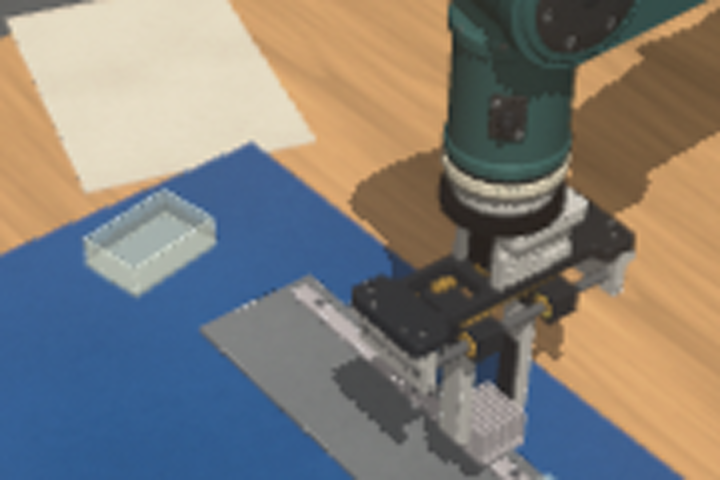

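R is held level across the fins, over its slot. Lowering in small steps.

Request:
step_arm(increments="0 0 2.3 0 0 0; 0 0 2.2 0 0 0; 0 0 0.3 0 0 0; 0 0 0 0 0 0; 0 0 0 0 0 0")

```text
time: 4.75
tool_pos: [0.4566, -0.0201, 0.0227]
ee_rot: [3.141, 0.0, 1.547]
wrist_force: [-0.6, 0.9, -0.2]
width: 0.0356
```

Request:
step_arm(increments="0 0 0.2 0 0 0; 0 0 0 0 0 0")

```text
time: 4.95
tool_pos: [0.4563, -0.0198, 0.0206]
ee_rot: [3.141, 0.0, 1.548]
wrist_force: [-0.3, -0.2, -0.9]
width: 0.0359
```

Request:
step_arm(increments="0 0 0.2 0 0 0; 0 0 0 0 0 0")

```text
time: 5.15
tool_pos: [0.4557, -0.0196, 0.018]
ee_rot: [-3.142, 0.0, 1.548]
wrist_force: [-0.3, 0.1, -0.3]
width: 0.0352
```

Request:
step_arm(increments="0 0 0.1 0 0 0; 0 0 0 0 0 0")

```text
time: 5.35
tool_pos: [0.4557, -0.0196, 0.0168]
ee_rot: [-3.141, 0.0, 1.548]
wrist_force: [-0.4, 0.3, -1.3]
width: 0.036
```

Request:
step_arm(increments="0 -0.1 0.1 0 0 0; 0 0 0 0 0 0")

```text
time: 5.55
tool_pos: [0.4557, -0.0197, 0.0167]
ee_rot: [3.139, 0.0, 1.548]
wrist_force: [0.6, 1.1, 1.9]
width: 0.0356
```

Request:
step_arm(increments="0 -0.1 0.1 0 0 0; 0 0 0 0 0 0")

```text
time: 5.75
tool_pos: [0.4557, -0.0197, 0.0168]
ee_rot: [3.137, 0.0, 1.548]
wrist_force: [0.9, 1.1, 6.8]
width: 0.0358
```

Request:
step_arm(increments="0 -0.1 0 0 0 0; 0 0 0 0 0 0")

```text
time: 5.95
tool_pos: [0.4552, -0.0197, 0.0168]
ee_rot: [3.136, 0.0, 1.548]
wrist_force: [3.3, 0.4, 6.3]
width: 0.036
```

Request:
step_arm(increments="0 -0.1 0 0 0 0; 0 0 0 0 0 0")

```text
time: 6.15
tool_pos: [0.455, -0.0198, 0.0168]
ee_rot: [3.134, 0.0, 1.548]
wrist_force: [5.6, 1.0, 4.1]
width: 0.0359
```

Plate contact is at tip z 16.8 mm. Guide contact is at jig x = -1.0 mm, which is just where it should be. Releasing.

Request:
step_arm(increments="0 0.2 -0.1 0 0 0; 0 0 0 0 0 0; 0 0 0 0 0 0; 0 0 0 0 0 0", claw=-0.1)

```text
time: 6.55
tool_pos: [0.4527, -0.0196, 0.0151]
ee_rot: [-3.139, -0.0, 1.548]
wrist_force: [0.5, 0.3, -0.2]
width: 0.0519
```

Request:
step_arm(increments="0 0 -2.5 0 0 0; 0 0 -4 0 0 0; 0 0 -3 0 0 0; 0 0 0 0 0 0", claw=-0.4)

```text
time: 6.95
tool_pos: [0.4567, -0.0202, 0.1157]
ee_rot: [3.133, 0.001, 1.548]
wrist_force: [1.2, 0.4, -1.3]
width: 0.0657
```

Run:
```python
from h import *
st()
plan((.657,-.0703,.11,-.326+np.pi/2*0),)
for n in("scene","top"):
    im=snapshot(n); print(n,[r for r in sinks(im,n) if abs(r[1][0]-620)<60 and abs(r[1][1])<220])
hs=cv2.cvtColor(im:=snapshot("scene"),cv2.COLOR_RGB2HSV)
m=((hs[...,1]<70)&(hs[...,2]>90)).astype(np.uint8)
for c in cv2.findContours(m,cv2.RETR_EXTERNAL,cv2.CHAIN_APPROX_NONE)[0]:
    a=cv2.contourArea(c)
    if 150<a<600: M=cv2.moments(c); print("scene blob",a,round(M["m10"]/M["m00"],1),round(M["m01"]/M["m00"],1))
print(proj("scene",[[*J(-1,-86),.019]]))
```

```text
6.95 [ 0.4567 -0.0202  0.1157] [3.133e+00 1.000e-03 1.548e+00] F [ 1.2  0.4 -1.3] w 0.0657 jig [  0.8 -86.2] q [-0.17 -0.09  1.73 -0.    1.5  -0.15]
-0.33 1.44 0.04 0 0 0.134; -0.13 1.47 0.04 0 0 0.134; 0.07 1.47 0.04 0 0 0.134; 0.26 1.45 0.04 0 0 0.134; 0.45 1.40 0.04 0 0 0.134
0.64 1.33 0.04 0 0 0.134; 0.81 1.23 0.04 0 0 0.134; 0.97 1.11 0.04 0 0 0.134; 1.11 0.98 0.04 0 0 0.134; 1.23 0.82 0.04 0 0 0.134
1.32 0.65 0.04 0 0 0.134; 1.40 0.47 0.04 0 0 0.134; 1.45 0.27 0.04 0 0 0.134; 1.47 0.08 0.04 0 0 0.134
scene [([281.2, 268.9], [647.1, 134.1], [50.0, 50.9], 8.7), ([229.2, 223.1], [662.7, -58.7], [59.7, 43.3], 69.9)]
top [([197.9, 195.8], [638.9, 124.3], [42.0, 40.7], 9.7), ([259.5, 186.2], [653.4, -69.5], [38.5, 45.5], 68.9)]
scene blob 329.5 72.5 375.3
scene blob 357.0 106.2 363.0
scene blob 190.5 55.6 344.1
scene blob 466.5 232.9 287.3
scene blob 327.5 281.3 268.9
scene blob 251.0 229.3 223.2
scene blob 316.0 9.2 187.1
scene blob 239.5 394.6 150.9
scene blob 495.5 216.9 140.1
scene blob 246.5 316.1 126.8
scene blob 261.5 155.9 115.3
scene blob 184.5 308.2 112.2
scene blob 196.5 72.4 25.4
[[298.98414285 198.40935186]]
```

Request:
step_arm(increments="-0.33 1.44 0 0 0 0.135; -0.13 1.47 0 0 0 0.135; 0.07 1.47 0 0 0 0.135; 0.26 1.45 0 0 0 0.135; 0.45 1.4 0 0 0 0.135")

```text
time: 7.6
tool_pos: [0.5242, -0.0376, 0.1082]
ee_rot: [-3.137, 0.003, 0.867]
wrist_force: [-1.3, 0.5, -0.0]
width: 0.066
```

Request:
step_arm(increments="0.64 1.33 0 0 0 0.135; 0.81 1.23 0 0 0 0.135; 0.97 1.11 0 0 0 0.135; 1.11 0.98 0 0 0 0.135; 1.23 0.82 0 0 0 0.135")

```text
time: 8.1
tool_pos: [0.5957, -0.056, 0.1079]
ee_rot: [-3.14, 0.005, 0.192]
wrist_force: [0.7, 0.0, -0.2]
width: 0.0659
```

Request:
step_arm(increments="1.32 0.65 0 0 0 0.135; 1.4 0.47 0 0 0 0.135; 1.45 0.27 0 0 0 0.135; 1.47 0.08 0 0 0 0.135; 0 0 0 0 0 0")

```text
time: 8.6
tool_pos: [0.6532, -0.0716, 0.1075]
ee_rot: [3.141, 0.005, -0.342]
wrist_force: [-0.1, 0.7, 0.1]
width: 0.0661
```

Run:
```python
from h import *
st(); plan((.657,-.0703,.0085,-.34),step=.035)
hs=cv2.cvtColor(snapshot("scene"),cv2.COLOR_RGB2HSV)
m=((hs[...,1]<70)&(hs[...,2]>90)).astype(np.uint8)
for c in cv2.findContours(m,cv2.RETR_EXTERNAL,cv2.CHAIN_APPROX_NONE)[0]:
    a=cv2.contourArea(c); M=cv2.moments(c)
    if 150<a<600 and 180<M["m10"]/a<320 and 170<M["m01"]/a<290: print("scene blob",a,round(M["m10"]/M["m00"],1),round(M["m01"]/M["m00"],1))
```

```text
8.6 [ 0.6532 -0.0716  0.1075] [ 3.141  0.005 -0.342] F [-0.1  0.7  0.1] w 0.0661 jig [ 198.2 -133.6] q [-0.2   0.36  1.23 -0.    1.55  1.72]
0.10 -0.08 3.30 0 0 -0.001; 0.11 -0.08 3.30 0 0 -0.001; 0.11 -0.08 3.30 0 0 -0.001
scene blob 466.5 232.9 287.3
scene blob 327.5 281.3 268.9
scene blob 252.5 229.4 223.1
```

Request:
step_arm(increments="0.11 -0.08 3.3 0 0 0; 0.11 -0.08 3.3 0 0 0; 0.11 -0.08 3.1 0 0 0; 0 0 0 0 0 0; 0 0 0 0 0 0")

```text
time: 9.15
tool_pos: [0.6563, -0.0698, 0.0131]
ee_rot: [3.141, 0.003, -0.341]
wrist_force: [0.4, -0.5, 0.1]
width: 0.0662
```

Request:
step_arm(increments="0 0 0 0 0 0; 0 0 0 0 0 0; 0 0 0 0 0 0; 0 0 0 0 0 0; 0 0 0 0 0 0", claw=1)

```text
time: 9.65
tool_pos: [0.6584, -0.0701, 0.0153]
ee_rot: [-3.141, -0.002, -0.342]
wrist_force: [0.3, 0.2, 3.8]
width: 0.0352
```

Request:
step_arm(increments="0 0 -1.0 0 0 0; 0 0 -2.5 0 0 0; 0 0 -2.5 0 0 0; 0 0 0 0 0 0; 0 0 0 0 0 0")

```text
time: 10.15
tool_pos: [0.6578, -0.0703, 0.0743]
ee_rot: [3.142, -0.001, -0.342]
wrist_force: [-0.5, 0.9, -1.6]
width: 0.0357
```

Run:
```python
from h import *
st()
x,y=J(0.5,-131); Y=np.pi/2+A
plan((x,y,.07,Y),step=.04)
```

```text
10.15 [ 0.6578 -0.0703  0.0743] [ 3.142e+00 -1.000e-03 -3.420e-01] F [-0.5  0.9 -1.6] w 0.0357 jig [ 202.8 -132.2] q [-0.19  0.39  1.27 -0.    1.48  1.72]
-1.37 0.45 0.03 0 0 -0.135; -1.42 0.26 0.03 0 0 -0.135; -1.44 0.07 0.03 0 0 -0.135; -1.44 -0.13 0.03 0 0 -0.135; -1.41 -0.32 0.03 0 0 -0.135
-1.35 -0.51 0.03 0 0 -0.135; -1.27 -0.69 0.03 0 0 -0.135; -1.17 -0.85 0.03 0 0 -0.135; -1.04 -1.00 0.03 0 0 -0.135; -0.90 -1.13 0.03 0 0 -0.135
-0.74 -1.24 0.03 0 0 -0.135; -0.56 -1.33 0.03 0 0 -0.135; -0.38 -1.39 0.03 0 0 -0.135; -0.19 -1.43 0.03 0 0 -0.135
```

Request:
step_arm(increments="-1.37 0.45 0 0 0 -0.135; -1.42 0.26 0 0 0 -0.135; -1.44 0.07 0 0 0 -0.135; -1.44 -0.13 0 0 0 -0.135; -1.41 -0.32 0 0 0 -0.135")

```text
time: 10.65
tool_pos: [0.5833, -0.068, 0.0713]
ee_rot: [-3.139, 0.004, 0.338]
wrist_force: [-1.0, -0.5, -1.0]
width: 0.0354
```

Request:
step_arm(increments="-1.35 -0.51 0 0 0 -0.135; -1.27 -0.69 0 0 0 -0.135; -1.17 -0.85 0 0 0 -0.135; -1.04 -1.0 0 0 0 -0.135; -0.9 -1.13 0 0 0 -0.135")

```text
time: 11.15
tool_pos: [0.5111, -0.066, 0.0715]
ee_rot: [-3.137, 0.002, 1.013]
wrist_force: [-0.1, 0.1, -0.7]
width: 0.0358
```

Request:
step_arm(increments="-0.74 -1.24 0 0 0 -0.135; -0.56 -1.33 0 0 0 -0.135; -0.38 -1.39 0 0 0 -0.135; -0.19 -1.43 0 0 0 -0.135; 0 0 0 0 0 0")

```text
time: 11.65
tool_pos: [0.4529, -0.0643, 0.0718]
ee_rot: [-3.137, -0.001, 1.547]
wrist_force: [-0.0, 0.8, -1.8]
width: 0.0358
```

Run:
```python
from h import *
st()
x,y=J(0.5,-131); Y=np.pi/2+A
plan((x,y,.026,Y),step=.025)
im=snapshot("scene"); crop(im,190,80,350,290,2.8,"pics/p3.png")
```

```text
11.65 [ 0.4529 -0.0643  0.0718] [-3.137e+00 -1.000e-03  1.547e+00] F [-0.   0.8 -1.8] w 0.0358 jig [  -2.2 -130.3] q [-0.26 -0.05  1.78 -0.    1.42 -0.24]
-0.03 0.13 2.29 0 0 -0.002; -0.03 0.13 2.29 0 0 -0.002
```

View pics/p3.png

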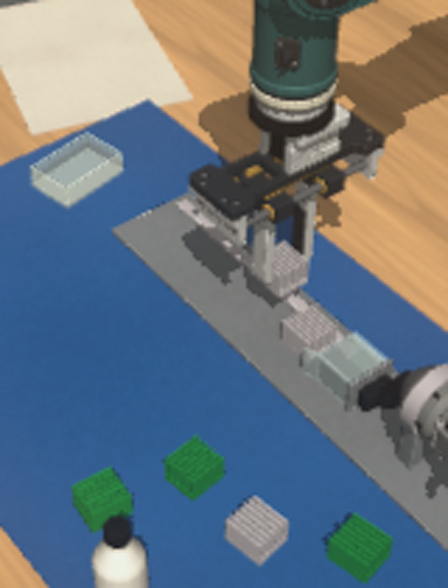

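R sits in front of the hood at crop (312,326). M is held level at (285,265), and L is at (257,530). Lowering M.

Request:
step_arm(increments="0 0.15 2.3 0 0 0; 0 0.12 2.2 0 0 0; 0 0 0.1 0 0 0; 0 0 0 0 0 0; 0 0 0 0 0 0")

```text
time: 12.2
tool_pos: [0.4592, -0.0651, 0.0288]
ee_rot: [3.14, 0.0, 1.547]
wrist_force: [0.7, -0.8, -0.6]
width: 0.0358
```

Request:
step_arm(increments="0 0 0.2 0 0 0; 0 0 0 0 0 0")

```text
time: 12.4
tool_pos: [0.4588, -0.065, 0.0266]
ee_rot: [3.14, 0.0, 1.548]
wrist_force: [-0.5, 0.1, -0.5]
width: 0.0356
```

Request:
step_arm(increments="0 0 0.2 0 0 0; 0 0 0 0 0 0")

```text
time: 12.6
tool_pos: [0.4582, -0.0649, 0.024]
ee_rot: [3.142, 0.0, 1.548]
wrist_force: [0.4, 0.8, -1.0]
width: 0.0353
```

Request:
step_arm(increments="0 0 0.2 0 0 0; 0 0 0 0 0 0")

```text
time: 12.8
tool_pos: [0.458, -0.0648, 0.0217]
ee_rot: [-3.141, -0.0, 1.548]
wrist_force: [-0.8, 0.1, -0.7]
width: 0.0361
```

Request:
step_arm(increments="0 -0.2 0.1 0 0 0; 0 0 0 0 0 0")

```text
time: 13.0
tool_pos: [0.4558, -0.0648, 0.0207]
ee_rot: [-3.141, -0.0, 1.548]
wrist_force: [0.3, 0.6, -1.1]
width: 0.0355
```

Request:
step_arm(increments="0 -0.1 0.1 0 0 0; 0 0 0 0 0 0")

```text
time: 13.2
tool_pos: [0.4556, -0.0649, 0.0203]
ee_rot: [3.141, 0.0, 1.548]
wrist_force: [0.4, 0.5, 0.3]
width: 0.0358
```

Request:
step_arm(increments="0 -0.1 0 0 0 0; 0 0 0 0 0 0")

```text
time: 13.4
tool_pos: [0.4546, -0.0649, 0.0203]
ee_rot: [3.141, 0.0, 1.548]
wrist_force: [0.2, -0.2, 1.6]
width: 0.0358
```

Request:
step_arm(increments="0 -0.1 0 0 0 0; 0 0 0 0 0 0")

```text
time: 13.6
tool_pos: [0.4541, -0.0649, 0.0203]
ee_rot: [3.14, 0.0, 1.548]
wrist_force: [2.0, 0.4, -0.1]
width: 0.0355
```

Request:
step_arm(increments="0 0.05 0 0 0 0; 0 0 0 0 0 0; 0 0 0 0 0 0; 0 0 0 0 0 0", claw=-0.1)

```text
time: 14.0
tool_pos: [0.4534, -0.0647, 0.0197]
ee_rot: [-3.141, -0.0, 1.548]
wrist_force: [0.3, 0.5, 0.0]
width: 0.0517
```

Request:
step_arm(increments="0 0 -2.5 0 0 0; 0 0 -4 0 0 0; 0 0 -3 0 0 0; 0 0 0 0 0 0", claw=-0.4)

```text
time: 14.4
tool_pos: [0.4569, -0.0656, 0.1201]
ee_rot: [3.132, 0.002, 1.548]
wrist_force: [1.1, -0.1, -0.1]
width: 0.0658
```

Run:
```python
from h import *
st()
plan((.637,.1248,.11,1.571+.169),)
for n in("scene","top"):
    im=snapshot(n); print(n,[r for r in sinks(im,n) if abs(r[1][0]-620)<60 and abs(r[1][1])<220])
```

```text
14.4 [ 0.4569 -0.0656  0.1201] [3.132e+00 2.000e-03 1.548e+00] F [ 1.1 -0.1 -0.1] w 0.0658 jig [   1.9 -131.6] q [-0.27 -0.09  1.71 -0.    1.5  -0.24]
3.24 2.93 0.17 0 0 -0.032; 3.15 3.03 0.17 0 0 -0.032; 3.05 3.13 0.17 0 0 -0.032; 2.95 3.23 0.17 0 0 -0.032; 2.84 3.32 0.17 0 0 -0.032
2.73 3.41 0.17 0 0 -0.032
scene [([281.2, 268.9], [647.2, 134.0], [50.0, 51.1], 8.7)]
top [([197.9, 195.8], [638.9, 124.3], [42.0, 40.7], 9.7)]
```

Request:
step_arm(increments="3.24 2.93 0.15 0 0 -0.032; 3.15 3.03 0.15 0 0 -0.032; 3.05 3.13 0.15 0 0 -0.032; 2.95 3.23 0.15 0 0 -0.032; 2.84 3.32 0.15 0 0 -0.032")

```text
time: 15.0
tool_pos: [0.6035, 0.0953, 0.1045]
ee_rot: [-3.137, -0.0, 1.709]
wrist_force: [0.3, -0.3, 0.6]
width: 0.0657
```

Request:
step_arm(increments="2.73 3.41 0.15 0 0 -0.032; 0 0 0 0 0 0; 0 0 0 0 0 0; 0 0 0 0 0 0")

```text
time: 15.4
tool_pos: [0.6327, 0.1248, 0.1046]
ee_rot: [-3.139, 0.0, 1.739]
wrist_force: [0.5, 0.5, 1.2]
width: 0.0657
```

Run:
```python
from h import *
st(); plan((.637,.1248,.0085,1.74),step=.035)
im=snapshot("scene"); print([r for r in sinks(im,"scene") if abs(r[1][0]-620)<60 and abs(r[1][1])<220])
```

```text
15.4 [0.6327 0.1248 0.1046] [-3.139  0.     1.739] F [0.5 0.5 1.2] w 0.0657 jig [173.8  62.3] q [ 0.11  0.34  1.28 -0.    1.53 -0.06]
-0.02 0.14 3.20 0 0 -0.000; -0.02 0.14 3.20 0 0 -0.000; -0.02 0.14 3.20 0 0 -0.000
[([281.3, 268.8], [647.1, 133.6], [51.1, 50.7], 10.5), ([264.8, 237.3], [609.8, 29.6], [138.9, 52.5], 88.1)]
```

Request:
step_arm(increments="0 0.1 3.2 0 0 0; 0 0.1 3.2 0 0 0; 0 0.1 3.2 0 0 0; 0 0 0 0 0 0; 0 0 0 0 0 0")

```text
time: 15.95
tool_pos: [0.6364, 0.1252, 0.0104]
ee_rot: [-3.141, 0.0, 1.739]
wrist_force: [-0.2, -0.0, 1.2]
width: 0.0661
```

Request:
step_arm(increments="0 0 0.1 0 0 0; 0 0 0 0 0 0; 0 0 0 0 0 0; 0 0 0 0 0 0; 0 0 0 0 0 0", claw=1)

```text
time: 16.45
tool_pos: [0.638, 0.1264, 0.0103]
ee_rot: [3.139, 0.0, 1.74]
wrist_force: [-0.1, -0.5, 3.1]
width: 0.0358
```

Request:
step_arm(increments="0 0 -1.0 0 0 0; 0 0 -2.5 0 0 0; 0 0 -2.5 0 0 0; 0 0 -3 0 0 0; 0 0 0 0 0 0")

```text
time: 16.95
tool_pos: [0.6399, 0.1266, 0.1049]
ee_rot: [3.132, 0.001, 1.74]
wrist_force: [0.5, 1.3, 0.4]
width: 0.0359
```

Run:
```python
from h import *
st()
x,y=J(1,-177); Y=np.pi/2+A
plan((.56,y,.1,Y),(x,y,.08,Y),step=.045)
```

```text
16.95 [0.6399 0.1266 0.1049] [3.132e+00 1.000e-03 1.740e+00] F [0.5 1.3 0.4] w 0.0359 jig [180.9  64.3] q [ 0.11  0.34  1.27 -0.    1.52 -0.06]
-3.68 -1.98 0.08 0 0 0.032; -3.74 -1.86 0.08 0 0 0.032; -3.80 -1.74 0.08 0 0 0.032; -3.85 -1.62 0.08 0 0 0.032; -3.90 -1.50 0.08 0 0 0.032
-3.94 -1.38 0.08 0 0 0.032; -0.07 -3.50 0.67 0 0 0.000; -0.07 -3.50 0.67 0 0 0.000; -0.07 -3.50 0.67 0 0 0.000
```

Request:
step_arm(increments="-3.68 -1.98 0 0 0 0.032; -3.74 -1.86 0 0 0 0.032; -3.8 -1.74 0 0 0 0.032; -3.85 -1.62 0 0 0 0.032; -3.9 -1.5 0 0 0 0.032")

```text
time: 17.45
tool_pos: [0.5686, -0.0729, 0.0973]
ee_rot: [-3.139, -0.0, 1.579]
wrist_force: [-0.0, -0.8, -0.2]
width: 0.0359
```

Request:
step_arm(increments="-3.94 -1.38 0 0 0 0.032; -0.07 -3.5 0.7 0 0 0; -0.07 -3.5 0.7 0 0 0; -0.07 -3.5 0.7 0 0 0; 0 0 0 0 0 0")

```text
time: 17.95
tool_pos: [0.4453, -0.1096, 0.0738]
ee_rot: [-3.132, -0.003, 1.546]
wrist_force: [-0.3, 0.1, -1.3]
width: 0.0359
```

Request:
step_arm(increments="0 0 2.5 0 0 0; 0 0 2.5 0 0 0; 0 0 0 0 0 0; 0 0 0 0 0 0")

```text
time: 18.35
tool_pos: [0.4517, -0.1108, 0.0275]
ee_rot: [-3.14, -0.001, 1.548]
wrist_force: [-0.1, -0.3, -0.2]
width: 0.0357
```

Run:
```python
from h import *
st(); x,y=J(1,-177); plan((x,y,.019,np.pi/2+A))
```

```text
18.35 [ 0.4517 -0.1108  0.0275] [-3.140e+00 -1.000e-03  1.548e+00] F [-0.1 -0.3 -0.2] w 0.0357 jig [  -2.4 -176.8] q [-0.36  0.01  1.82 -0.    1.32 -0.34]
-0.02 0.34 0.85 0 0 -0.003
```

Request:
step_arm(increments="0 0.35 0 0 0 0; 0 0 0.5 0 0 0; 0 0 0.4 0 0 0; 0 0 0 0 0 0; 0 0 0 0 0 0")

```text
time: 18.85
tool_pos: [0.4552, -0.111, 0.0189]
ee_rot: [-3.141, 0.0, 1.548]
wrist_force: [0.3, -0.1, -1.1]
width: 0.0359
```

Request:
step_arm(increments="0 0 0.2 0 0 0; 0 0 0 0 0 0")

```text
time: 19.05
tool_pos: [0.4551, -0.111, 0.0168]
ee_rot: [-3.141, -0.0, 1.548]
wrist_force: [0.2, 0.7, -0.6]
width: 0.036
```

Request:
step_arm(increments="0 -0.1 0.15 0 0 0; 0 0 0 0 0 0")

```text
time: 19.25
tool_pos: [0.4542, -0.111, 0.0154]
ee_rot: [-3.142, 0.0, 1.548]
wrist_force: [-0.3, 0.5, -0.3]
width: 0.0357
```

Request:
step_arm(increments="0 -0.1 0 0 0 0; 0 0 0 0 0 0")

```text
time: 19.45
tool_pos: [0.4533, -0.111, 0.0155]
ee_rot: [3.141, 0.0, 1.548]
wrist_force: [0.8, 0.3, -1.0]
width: 0.0356
```

Request:
step_arm(increments="0 -0.1 0 0 0 0; 0 0 0 0 0 0")

```text
time: 19.65
tool_pos: [0.4532, -0.1111, 0.0157]
ee_rot: [3.139, 0.0, 1.548]
wrist_force: [3.9, -0.2, -1.7]
width: 0.0358
```

Request:
step_arm(increments="0 0.1 0.05 0 0 0; 0 0 0 0 0 0; 0 0 0 0 0 0")

```text
time: 19.95
tool_pos: [0.4532, -0.1111, 0.0153]
ee_rot: [-3.141, 0.0, 1.548]
wrist_force: [-0.6, -0.2, 2.1]
width: 0.0357
```

Request:
step_arm(increments="0 0.05 0 0 0 0; 0 0 0 0 0 0; 0 0 0 0 0 0; 0 0 0 0 0 0", claw=-0.1)

```text
time: 20.35
tool_pos: [0.4536, -0.111, 0.0148]
ee_rot: [-3.141, -0.0, 1.548]
wrist_force: [0.2, -0.2, -0.3]
width: 0.0516
```

Request:
step_arm(increments="0 0 -2.5 0 0 0; 0 0 -4 0 0 0; 0 0 -3 0 0 0; 0 0 0 0 0 0")

```text
time: 20.75
tool_pos: [0.457, -0.1122, 0.1152]
ee_rot: [3.132, 0.004, 1.548]
wrist_force: [0.9, -0.5, -0.1]
width: 0.0515
```

Request:
step_arm(increments="-4 0 0 0 0 0; -4 0 0 0 0 0; 0 0 0 0 0 0; 0 0 0 0 0 0", claw=1)

```text
time: 21.15
tool_pos: [0.4512, -0.1911, 0.1087]
ee_rot: [-3.14, -0.002, 1.546]
wrist_force: [0.4, -0.6, 0.2]
width: 0.0233
```

Run:
```python
from h import *
st(); x,y=J(-1,-230); plan((x,y,.011,np.pi/2+A),step=.03)
a=snapshot("scene")[90:220,230:370,::-1]; b=snapshot("top")[190:280,200:345,::-1]
a=cv2.resize(a,(420,390),interpolation=cv2.INTER_CUBIC); b=cv2.resize(b,(380,390*380*90//(145*390)),interpolation=cv2.INTER_CUBIC); b=cv2.copyMakeBorder(b,0,390-b.shape[0],0,0,cv2.BORDER_CONSTANT)
cv2.imwrite("pics/p4.png",np.hstack([a,b]))
```

```text
21.15 [ 0.4512 -0.1911  0.1087] [-3.140e+00 -2.000e-03  1.546e+00] F [ 0.4 -0.6  0.2] w 0.0233 jig [  -1.3 -257.2] q [-0.52 -0.    1.66  0.    1.49 -0.49]
0.68 0.00 2.44 0 0 -0.001; 0.68 0.01 2.44 0 0 -0.001; 0.68 0.01 2.44 0 0 -0.001; 0.68 0.01 2.44 0 0 -0.001
```

View pics/p4.png

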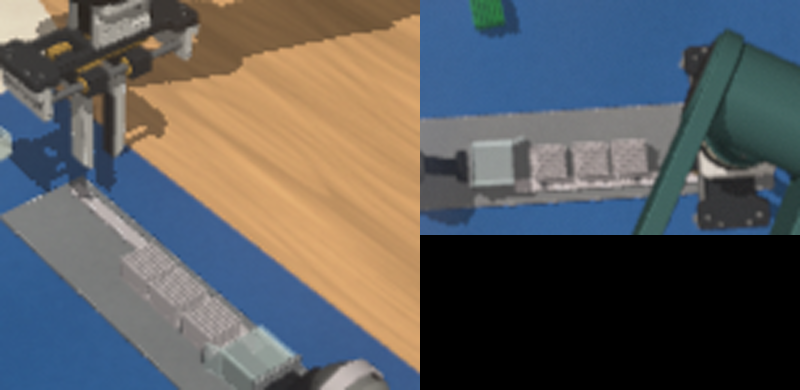

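The three sinks stand in line along the guide, fins along the row, in front of the hood. Top-crop pixels are (548,160), (590,158) and (630,157). Going down behind the row to push.

Request:
step_arm(increments="0.7 0 2.4 0 0 0; 0.7 0 2.4 0 0 0; 0.7 0 2.4 0 0 0; 0.7 0 2.4 0 0 0; 0 0 0 0 0 0")

```text
time: 21.75
tool_pos: [0.4495, -0.1597, 0.0102]
ee_rot: [-3.134, -0.004, 1.55]
wrist_force: [-0.1, 0.5, -0.1]
width: 0.0005
```

Request:
step_arm(increments="0.8 0 0 0 0 0; 0.8 0 0 0 0 0; 0.8 0 0 0 0 0; 0.8 0 0 0 0 0; 0.8 0 0 0 0 0")

```text
time: 22.25
tool_pos: [0.4546, -0.1234, 0.0154]
ee_rot: [3.139, 0.003, 1.548]
wrist_force: [-0.2, -3.6, 3.3]
width: 0.0004
```

```bash
python3 -c "
from h import *
st()"
```

```text
22.25 [ 0.4546 -0.1234  0.0154] [3.139e+00 3.000e-03 1.548e+00] F [-0.2 -3.6  3.3] w 0.0004 jig [   0.8 -189.5] q [-0.38  0.03  1.82 -0.    1.29 -0.36]
```

Request:
step_arm(increments="0.6 0 0 0 0 0; 0.6 0 0 0 0 0; 0.6 0 0 0 0 0; 0.6 0 0 0 0 0; 0.6 0 0 0 0 0")

```text
time: 22.75
tool_pos: [0.4544, -0.0927, 0.014]
ee_rot: [3.141, 0.0, 1.548]
wrist_force: [1.2, -3.1, 2.9]
width: 0.0005
```

Request:
step_arm(increments="0.5 -0.05 0 0 0 0; 0.5 -0.05 0 0 0 0; 0.5 0 0 0 0 0; 0 0 0 0 0 0")

```text
time: 23.15
tool_pos: [0.4527, -0.0767, 0.0135]
ee_rot: [-3.14, -0.002, 1.548]
wrist_force: [0.4, -0.4, -0.7]
width: 0.0002
```

```bash
python3 -c "
from h import *
st()"
```

```text
23.15 [ 0.4527 -0.0767  0.0135] [-3.140e+00 -2.000e-03  1.548e+00] F [ 0.4 -0.4 -0.7] w 0.0002 jig [  -2.1 -142.8] q [-0.29  0.01  1.84  0.    1.29 -0.27]
```

Request:
step_arm(increments="0.25 0.05 0 0 0 0; 0.25 0.05 0 0 0 0; 0.25 0 0 0 0 0; 0.25 0 0 0 0 0")

```text
time: 23.55
tool_pos: [0.4542, -0.0675, 0.0134]
ee_rot: [-3.14, -0.001, 1.548]
wrist_force: [-0.7, -0.9, -1.2]
width: 0.0005
```

Request:
step_arm(increments="0.15 0 0 0 0 0; 0.15 0 0 0 0 0; 0 0 0 0 0 0")

```text
time: 23.85
tool_pos: [0.4548, -0.0646, 0.0139]
ee_rot: [-3.141, -0.001, 1.548]
wrist_force: [1.0, -0.0, 0.2]
width: 0.0006
```

Request:
step_arm(increments="0.15 0 0 0 0 0; 0.15 0 0 0 0 0; 0 0 0 0 0 0")

```text
time: 24.15
tool_pos: [0.4549, -0.0618, 0.014]
ee_rot: [3.142, -0.0, 1.548]
wrist_force: [0.2, -0.5, 0.5]
width: 0.0003
```

```bash
python3 -c "
from h import *
st()"
```

```text
24.15 [ 0.4549 -0.0618  0.014 ] [ 3.142 -0.     1.548] F [ 0.2 -0.5  0.5] w 0.0003 jig [  -0.2 -127.9] q [-0.26  0.01  1.85  0.    1.29 -0.24]
```

Request:
step_arm(increments="0.1 0 0 0 0 0; 0.1 0 0 0 0 0; 0 0 0 0 0 0")

```text
time: 24.45
tool_pos: [0.455, -0.0602, 0.014]
ee_rot: [3.141, 0.001, 1.548]
wrist_force: [-0.3, -1.9, -0.5]
width: 0.0003
```

Request:
step_arm(increments="0.1 0 0 0 0 0; 0.1 0 0 0 0 0; 0 0 0 0 0 0")

```text
time: 24.75
tool_pos: [0.4553, -0.0602, 0.0143]
ee_rot: [3.141, 0.005, 1.548]
wrist_force: [0.8, -6.9, -0.2]
width: 0.0003
```

Run:
```python
from h import *
st()
a=snapshot("scene")[120:190,250:350,::-1]; b=snapshot("top")[200:265,190:300,::-1]
a=cv2.resize(a,(560,392),interpolation=cv2.INTER_CUBIC); b=cv2.resize(b,(560,200*0+331),interpolation=cv2.INTER_CUBIC)
cv2.imwrite("pics/p5.png",cv2.resize(np.vstack([a,b]),None,fx=.82,fy=.82))
```

```text
24.75 [ 0.4553 -0.0602  0.0143] [3.141 0.005 1.548] F [ 0.8 -6.9 -0.2] w 0.0003 jig [ 1.000e-01 -1.262e+02] q [-0.25  0.01  1.85 -0.    1.29 -0.23]
```

View pics/p5.png

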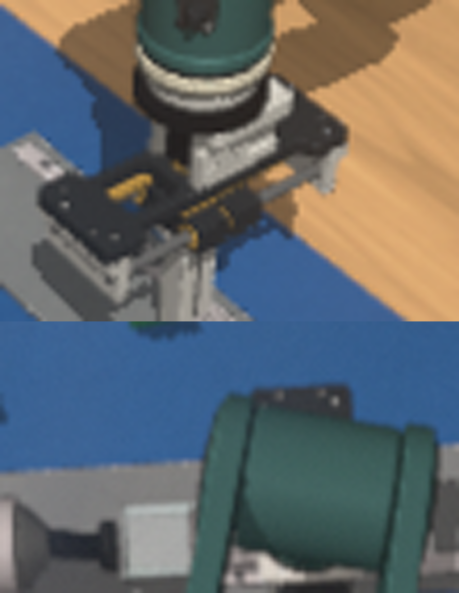

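The stop was felt: 7 N at jig y ≈ -126, against -128 expected, so the jig's y origin is about +1.8 mm off and I'll correct it. A last light press, then back off and head for the lever.

Request:
step_arm(increments="0.1 0 0 0 0 0; 0 0 0 0 0 0; 0 0 0 0 0 0")

```text
time: 25.15
tool_pos: [0.4554, -0.0602, 0.0144]
ee_rot: [3.141, 0.007, 1.548]
wrist_force: [-0.0, -9.4, -0.8]
width: 0.0003
```

Request:
step_arm(increments="-0.8 0 0 0 0 0; -1.5 0 0 0 0 0; 0 0 -4 0 0 0; 0 0 -4 0 0 0; 0 0 -4 0 0 0")

```text
time: 25.65
tool_pos: [0.454, -0.0794, 0.135]
ee_rot: [-3.141, -0.002, 1.548]
wrist_force: [0.8, 0.0, -0.6]
width: 0.0008
```

Request:
step_arm(increments="0 0 -4 0 0 0; 0 4 -2 0 0 0; 0 3 0 0 0 0; 0 0 0 0 0 0; 0 0 0 0 0 0")

```text
time: 26.15
tool_pos: [0.5242, -0.0811, 0.1931]
ee_rot: [-3.139, -0.001, 1.548]
wrist_force: [0.3, 0.4, -0.6]
width: 0.0003
```

```bash
sed -i 's/^O=.*/O=np.array([.4577,.0678]); A=-.0202/' h.py
python3 - <<'E'
from h import *
st(); x,y=J(64,184); Y=np.pi/2+A; plan((x,y,.19,Y),(x,y,.09,Y))
E
```

```text
26.15 [ 0.5242 -0.0811  0.1931] [-3.139e+00 -1.000e-03  1.548e+00] F [ 0.3  0.4 -0.6] w 0.0003 jig [  69.5 -147.5] q [-0.26  0.05  1.44  0.    1.66 -0.24]
4.14 -0.08 0.04 0 0 -0.000; 4.14 -0.08 0.04 0 0 -0.000; 4.14 -0.08 0.04 0 0 -0.000; 4.14 -0.07 0.04 0 0 -0.000; 4.14 -0.07 0.04 0 0 -0.000
4.14 -0.07 0.04 0 0 -0.000; 4.14 -0.07 0.04 0 0 -0.000; 4.14 -0.07 0.04 0 0 -0.000; 0.00 0.00 3.33 0 0 0.000; 0.00 0.00 3.33 0 0 0.000
0.00 0.00 3.33 0 0 0.000
```

Request:
step_arm(increments="4.1 0 0 0 0 0; 4.1 0 0 0 0 0; 4.1 0 0 0 0 0; 4.1 0 0 0 0 0; 4.1 0 0 0 0 0")

```text
time: 26.65
tool_pos: [0.5275, 0.1247, 0.1937]
ee_rot: [-3.14, -0.0, 1.548]
wrist_force: [-0.1, -0.3, -0.3]
width: 0.0006
```

Request:
step_arm(increments="4.1 -0.1 0 0 0 0; 4.2 -0.1 0 0 0 0; 4.2 -0.1 0 0 0 0; 0 0 0 0 0 0; 0 0 0 0 0 0")

```text
time: 27.15
tool_pos: [0.5278, 0.2485, 0.1934]
ee_rot: [-3.14, 0.001, 1.55]
wrist_force: [0.4, -0.2, -0.1]
width: 0.0003
```

Run:
```python
from h import *
st(); x,y=J(64,184); Y=np.pi/2+A; plan((x,y,.066,Y),step=.03)
a=snapshot("scene"); b=snapshot("top")
r=a[130:290,250:440,::-1]; r=cv2.resize(r,(475,400),interpolation=cv2.INTER_CUBIC)
q=cv2.resize(b[190:280,200:275,::-1],(333,400),interpolation=cv2.INTER_CUBIC)
cv2.imwrite("pics/p6.png",np.hstack([r,q])[:,:800])
```

```text
27.15 [0.5278 0.2485 0.1934] [-3.14e+00  1.00e-03  1.55e+00] F [ 0.4 -0.2 -0.1] w 0.0003 jig [ 66.4 182.1] q [ 0.34  0.17  1.31 -0.    1.67  0.36]
0.04 -0.05 2.55 0 0 -0.000; 0.04 -0.05 2.55 0 0 -0.000; 0.04 -0.05 2.55 0 0 -0.000; 0.04 -0.05 2.55 0 0 -0.000; 0.04 -0.05 2.55 0 0 -0.000
```

View pics/p6.png

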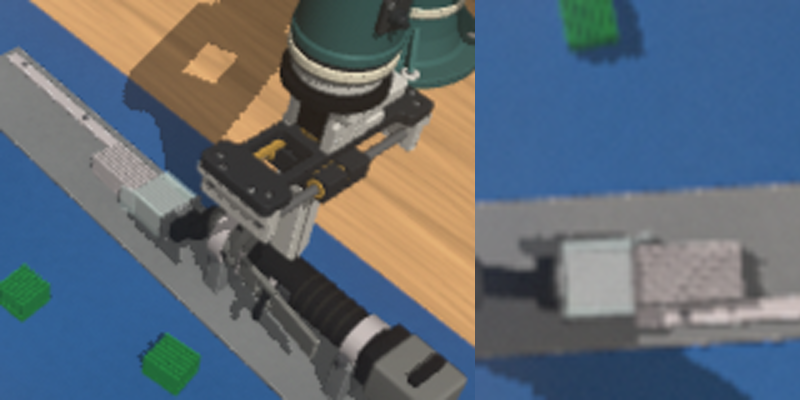

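The row is butted: one sink inside the hood and two outside at (690,272) in the right crop. Now lower beside the lever, behind its tab.

Request:
step_arm(increments="0.05 -0.05 2.5 0 0 0; 0.05 -0.05 2.5 0 0 0; 0.05 -0.05 2.5 0 0 0; 0.05 -0.05 2.5 0 0 0; 0 0 2.6 0 0 0")

```text
time: 27.75
tool_pos: [0.5273, 0.2485, 0.0674]
ee_rot: [3.141, 0.0, 1.545]
wrist_force: [-0.0, -0.3, -0.4]
width: 0.0004
```

Request:
step_arm(increments="0 0 0 0 0 0; 0 0 0 0 0 0; 0 0 0 0 0 0")

```text
time: 28.05
tool_pos: [0.5285, 0.2501, 0.0701]
ee_rot: [3.138, -0.001, 1.547]
wrist_force: [0.4, 0.5, 1.1]
width: 0.0005
```

```bash
python3 -c "
from h import *
st()"
```

```text
28.05 [0.5285 0.2501 0.0701] [ 3.138e+00 -1.000e-03  1.547e+00] F [0.4 0.5 1.1] w 0.0005 jig [ 67.1 183.7] q [ 0.35  0.22  1.49 -0.    1.43  0.37]
```

Request:
step_arm(increments="0 -0.4 0.4 0 0 0; 0 0 0 0 0 0; 0 0 0 0 0 0")

```text
time: 28.35
tool_pos: [0.5232, 0.2506, 0.0645]
ee_rot: [3.141, -0.0, 1.548]
wrist_force: [-0.6, 0.2, -0.8]
width: 0.0005
```

Request:
step_arm(increments="-0.5 0 0 0 0 0; -0.5 0 0 0 0 0; -0.5 0 0 0 0 0; -0.5 0 0 0 0 0; 0 0 0 0 0 0")

```text
time: 28.85
tool_pos: [0.5228, 0.2297, 0.0643]
ee_rot: [3.141, 0.0, 1.547]
wrist_force: [0.2, 0.7, 0.6]
width: 0.0001
```

```bash
python3 -c "
from h import *
st()"
```

```text
28.85 [0.5228 0.2297 0.0643] [3.141 0.    1.547] F [0.2 0.7 0.6] w 0.0001 jig [ 61.8 163.2] q [ 0.31  0.2   1.53 -0.    1.41  0.34]
```

Request:
step_arm(increments="-0.4 0 0 0 0 0; -0.3 0 0 0 0 0; 0 0 0 0 0 0")

```text
time: 29.15
tool_pos: [0.5224, 0.2231, 0.0641]
ee_rot: [-3.141, 0.0, 1.548]
wrist_force: [0.9, 1.5, 0.3]
width: 0.0001
```

Request:
step_arm(increments="-0.2 0 0 0 0 0; -0.2 0 0 0 0 0; 0 0 0 0 0 0")

```text
time: 29.45
tool_pos: [0.522, 0.2206, 0.064]
ee_rot: [-3.141, -0.003, 1.548]
wrist_force: [1.4, 5.7, 0.5]
width: 0.0005
```

```bash
python3 -c "
from h import *
st()"
```

```text
29.45 [0.522  0.2206 0.064 ] [-3.141e+00 -3.000e-03  1.548e+00] F [1.4 5.7 0.5] w 0.0005 jig [ 61.2 154.1] q [0.3  0.19 1.54 0.   1.41 0.32]
```

Request:
step_arm(increments="-0.2 0 0 0 0 0; 0 0 0 0 0 0; 0 0 0 0 0 0")

```text
time: 29.75
tool_pos: [0.522, 0.2204, 0.0641]
ee_rot: [-3.141, -0.006, 1.548]
wrist_force: [-0.3, 9.1, 0.6]
width: 0.0008
```

Request:
step_arm(increments="-0.15 0 0 0 0 0; 0 0 0 0 0 0; 0 0 0 0 0 0")

```text
time: 30.05
tool_pos: [0.5219, 0.2203, 0.0642]
ee_rot: [-3.141, -0.008, 1.549]
wrist_force: [0.3, 11.2, 0.5]
width: 0.0006
```

```bash
python3 -c "
from h import *
st()"
```

```text
30.05 [0.5219 0.2203 0.0642] [-3.141 -0.008  1.549] F [ 0.3 11.2  0.5] w 0.0006 jig [ 61.1 153.7] q [0.29 0.19 1.54 0.01 1.41 0.32]
```

The lever is on its hard stop: 11 N with no further travel. Back off, rise, open, and look.

Request:
step_arm(increments="1 0 0 0 0 0; 2 0.3 0 0 0 0; 0 0 -3.5 0 0 0; 0 0 -3.5 0 0 0; 0 0 -3.5 0 0 0")

```text
time: 30.55
tool_pos: [0.5252, 0.2448, 0.1689]
ee_rot: [-3.139, 0.004, 1.548]
wrist_force: [0.7, -0.1, -0.1]
width: 0.0006
```

Request:
step_arm(increments="0 0 0 0 0 0; 0 0 0 0 0 0; 0 0 0 0 0 0", claw=-1)

```text
time: 30.85
tool_pos: [0.5249, 0.2451, 0.1666]
ee_rot: [-3.138, 0.002, 1.547]
wrist_force: [-0.1, 0.0, -0.1]
width: 0.021
```

Run:
```python
from h import *
st(); x,y=J(4.5,195); Y=np.pi/2+A; plan((x,y,.17,Y)); 
a=snapshot("scene"); crop(a,300,170,440,280,5,"pics/p7.png")
```

```text
30.85 [0.5249 0.2451 0.1666] [-3.138e+00  2.000e-03  1.547e+00] F [-0.1  0.  -0.1] w 0.021 jig [ 63.6 178.6] q [ 0.34  0.17  1.36 -0.    1.62  0.36]
0.81 -2.96 -0.17 0 0 -0.002; 0.81 -2.96 -0.17 0 0 -0.002
```

View pics/p7.png

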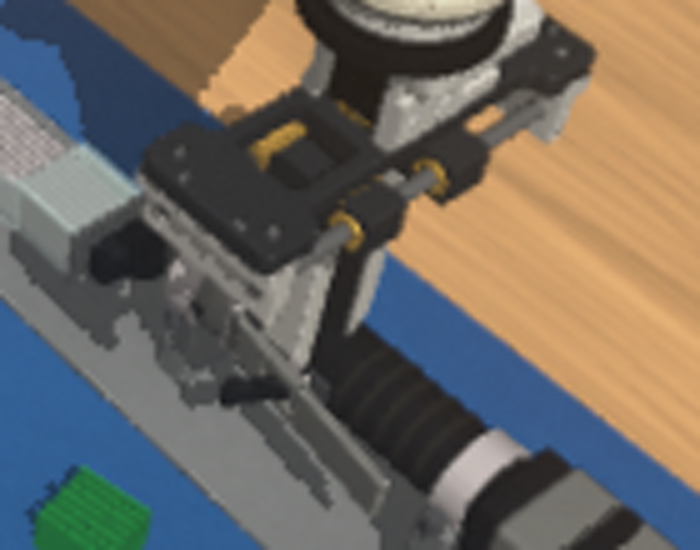

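The lever's tab now points forward, at crop (255,388) on the nozzle side. Moving over paddle_grip with the gripper fully open.

Request:
step_arm(increments="0.81 -2.96 0 0 0 0; 0.81 -2.96 0 0 0 0; 0 0 0 0 0 0; 0 0 0 0 0 0; 0 0 0 0 0 0", claw=-1)

```text
time: 31.4
tool_pos: [0.4675, 0.263, 0.168]
ee_rot: [-3.141, 0.001, 1.547]
wrist_force: [0.2, 0.9, 0.7]
width: 0.0654
```

Run:
```python
from h import *
st(); x,y=J(4.5,195); Y=np.pi/2+A; plan((x,y,.056,Y),step=.025)
```

```text
31.4 [0.4675 0.263  0.168 ] [-3.141e+00  1.000e-03  1.547e+00] F [0.2 0.9 0.7] w 0.0654 jig [  5.8 195.4] q [ 0.41  0.07  1.46 -0.    1.61  0.43]
-0.01 -0.03 2.24 0 0 -0.001; -0.01 -0.03 2.24 0 0 -0.001; -0.01 -0.03 2.24 0 0 -0.001; -0.01 -0.03 2.24 0 0 -0.001; -0.01 -0.03 2.24 0 0 -0.001
```

Request:
step_arm(increments="0 0 0 0 0 0; 0 0 0 0 0 0; 0 0 0 0 0 0; 0 0 0 0 0 0; 0 0 0 0 0 0")

```text
time: 31.9
tool_pos: [0.4674, 0.2634, 0.169]
ee_rot: [3.141, 0.0, 1.548]
wrist_force: [-0.3, -0.3, -0.5]
width: 0.0938
```

Request:
step_arm(increments="0 -0.03 2.2 0 0 0; 0 -0.03 2.2 0 0 0; 0 -0.03 2.2 0 0 0; 0 -0.03 2.2 0 0 0; 0 -0.03 2.2 0 0 0")

```text
time: 32.4
tool_pos: [0.4657, 0.2635, 0.0582]
ee_rot: [3.141, -0.0, 1.548]
wrist_force: [0.8, -0.2, -0.3]
width: 0.094
```

Request:
step_arm(increments="0 0 0 0 0 0; 0 0 0 0 0 0; 0 0 0 0 0 0")

```text
time: 32.7
tool_pos: [0.4668, 0.264, 0.0606]
ee_rot: [3.139, -0.001, 1.548]
wrist_force: [0.3, 0.8, 0.4]
width: 0.094
```

Run:
```python
from h import *
st()
```

```text
32.7 [0.4668 0.264  0.0606] [ 3.139e+00 -1.000e-03  1.548e+00] F [0.3 0.8 0.4] w 0.094 jig [  5.1 196.3] q [ 0.41  0.13  1.62 -0.    1.39  0.43]
```

Request:
step_arm(increments="0 -0.05 0.4 0 0 0; 0 0 0 0 0 0")

```text
time: 32.9
tool_pos: [0.4655, 0.2637, 0.0555]
ee_rot: [3.141, -0.0, 1.548]
wrist_force: [0.0, -0.5, 0.3]
width: 0.0942
```

Request:
step_arm(increments="0 0 0 0 0 0; 0 0 0 0 0 0; 0 0 0 0 0 0; 0 0 0 0 0 0; 0 0 0 0 0 0", claw=1)

```text
time: 33.4
tool_pos: [0.4671, 0.2644, 0.0555]
ee_rot: [3.137, -0.002, 1.548]
wrist_force: [6.4, 3.3, -2.3]
width: 0.0573
```

Request:
step_arm(increments="0 0 0 0 0 0; 0 0 0 0 0 0; 0 0 0 0 0 0")

```text
time: 33.7
tool_pos: [0.4659, 0.2647, 0.0554]
ee_rot: [3.14, -0.002, 1.548]
wrist_force: [3.0, 4.2, -1.6]
width: 0.05
```

Width 50 mm means fully squeezed. Holding for 2 s, then letting go.

Request:
step_arm(increments="0 0 0 0 0 0; 0 0 0 0 0 0; 0 0 0 0 0 0; 0 0 0 0 0 0; 0 0 0 0 0 0")

```text
time: 34.2
tool_pos: [0.4659, 0.2646, 0.0554]
ee_rot: [3.14, -0.002, 1.548]
wrist_force: [3.0, 3.6, -1.6]
width: 0.0499
```

Request:
step_arm(increments="0 0 0 0 0 0; 0 0 0 0 0 0; 0 0 0 0 0 0; 0 0 0 0 0 0; 0 0 0 0 0 0")

```text
time: 34.7
tool_pos: [0.466, 0.2646, 0.0555]
ee_rot: [3.14, -0.002, 1.548]
wrist_force: [2.7, 4.9, -0.6]
width: 0.0499
```

Request:
step_arm(increments="0 0 0 0 0 0; 0 0 0 0 0 0; 0 0 0 0 0 0; 0 0 0 0 0 0; 0 0 0 0 0 0")

```text
time: 35.2
tool_pos: [0.4659, 0.2646, 0.0554]
ee_rot: [3.14, -0.002, 1.548]
wrist_force: [2.9, 5.3, -1.3]
width: 0.0497
```

Request:
step_arm(increments="0 0 0 0 0 0; 0 0 0 0 0 0; 0 0 0 0 0 0; 0 0 0 0 0 0; 0 0 0 0 0 0")

```text
time: 35.7
tool_pos: [0.4659, 0.2646, 0.0554]
ee_rot: [3.14, -0.002, 1.548]
wrist_force: [2.9, 4.4, -1.5]
width: 0.0498
```

Request:
step_arm(increments="0 0 0 0 0 0; 0 0 0 0 0 0; 0 0 0 0 0 0; 0 0 0 0 0 0; 0 0 0 0 0 0", claw=-1)

```text
time: 36.2
tool_pos: [0.4642, 0.2629, 0.0547]
ee_rot: [-3.139, 0.001, 1.548]
wrist_force: [0.1, -0.7, 0.2]
width: 0.0865
```

Request:
step_arm(increments="0 0 0 0 0 0; 0 0 0 0 0 0; 0 0 0 0 0 0; 0 0 0 0 0 0; 0 0 0 0 0 0")

```text
time: 36.7
tool_pos: [0.4651, 0.2635, 0.0549]
ee_rot: [-3.141, 0.0, 1.548]
wrist_force: [0.2, 0.1, -0.9]
width: 0.094
```

Second burst.

Request:
step_arm(increments="0 0 0 0 0 0; 0 0 0 0 0 0; 0 0 0 0 0 0; 0 0 0 0 0 0; 0 0 0 0 0 0", claw=1)

```text
time: 37.2
tool_pos: [0.467, 0.2643, 0.0554]
ee_rot: [3.138, -0.002, 1.548]
wrist_force: [6.0, 3.2, -2.6]
width: 0.0577
```

Request:
step_arm(increments="0 0 0 0 0 0; 0 0 0 0 0 0; 0 0 0 0 0 0")

```text
time: 37.5
tool_pos: [0.4659, 0.2645, 0.0553]
ee_rot: [3.14, -0.002, 1.548]
wrist_force: [3.1, 4.4, -2.3]
width: 0.0498
```

Request:
step_arm(increments="0 0 0 0 0 0; 0 0 0 0 0 0; 0 0 0 0 0 0; 0 0 0 0 0 0; 0 0 0 0 0 0")

```text
time: 38.0
tool_pos: [0.466, 0.2645, 0.0553]
ee_rot: [3.14, -0.002, 1.548]
wrist_force: [4.4, 4.3, -1.2]
width: 0.0498
```

Request:
step_arm(increments="0 0 0 0 0 0; 0 0 0 0 0 0; 0 0 0 0 0 0; 0 0 0 0 0 0; 0 0 0 0 0 0")

```text
time: 38.5
tool_pos: [0.466, 0.2645, 0.0553]
ee_rot: [3.14, -0.002, 1.548]
wrist_force: [2.9, 3.8, -2.2]
width: 0.0495
```

Request:
step_arm(increments="0 0 0 0 0 0; 0 0 0 0 0 0; 0 0 0 0 0 0; 0 0 0 0 0 0; 0 0 0 0 0 0")

```text
time: 39.0
tool_pos: [0.4659, 0.2645, 0.0553]
ee_rot: [3.14, -0.002, 1.548]
wrist_force: [2.9, 4.5, -1.5]
width: 0.0496
```

Request:
step_arm(increments="0 0 0 0 0 0; 0 0 0 0 0 0; 0 0 0 0 0 0; 0 0 0 0 0 0; 0 0 0 0 0 0")

```text
time: 39.5
tool_pos: [0.4659, 0.2645, 0.0553]
ee_rot: [3.14, -0.002, 1.548]
wrist_force: [3.9, 4.8, -2.2]
width: 0.0499
```

Request:
step_arm(increments="0 0 0 0 0 0; 0 0 0 0 0 0; 0 0 0 0 0 0; 0 0 0 0 0 0; 0 0 0 0 0 0", claw=-1)

```text
time: 40.0
tool_pos: [0.4642, 0.263, 0.0548]
ee_rot: [-3.139, 0.001, 1.548]
wrist_force: [0.5, 0.3, -0.5]
width: 0.0863
```

Request:
step_arm(increments="0 0 0 0 0 0; 0 0 0 0 0 0; 0 0 0 0 0 0")

```text
time: 40.3
tool_pos: [0.4647, 0.2634, 0.0546]
ee_rot: [-3.14, 0.001, 1.548]
wrist_force: [-0.3, -0.5, -0.4]
width: 0.0942
```

Request:
step_arm(increments="0 0 -2.5 0 0 0; 0 0 -3 0 0 0; 0 0 -3 0 0 0; 0 0 -3 0 0 0; 0 0 0 0 0 0")

```text
time: 40.8
tool_pos: [0.4676, 0.2646, 0.1753]
ee_rot: [3.133, -0.004, 1.548]
wrist_force: [0.1, -0.2, -0.1]
width: 0.094
```

Run:
```python
from h import *
st(); x,y=J(63,112); Y=np.pi/2+A; plan((x,y,.17,Y))
```

```text
40.8 [0.4676 0.2646 0.1753] [ 3.133 -0.004  1.548] F [ 0.1 -0.2 -0.1] w 0.094 jig [  5.9 197. ] q [0.41 0.06 1.46 0.   1.61 0.43]
-2.83 1.91 0.18 0 0 -0.001; -2.83 1.91 0.18 0 0 -0.001; -2.83 1.91 0.18 0 0 -0.001
```

Request:
step_arm(increments="-2.8 1.9 0 0 0 0; -2.8 1.9 0 0 0 0; -2.8 1.9 0 0 0 0; 0 0 0 0 0 0; 0 0 0 0 0 0", claw=1)

```text
time: 41.3
tool_pos: [0.5197, 0.1778, 0.1684]
ee_rot: [-3.139, 0.0, 1.546]
wrist_force: [-0.2, 0.2, 1.4]
width: 0.0572
```

Request:
step_arm(increments="0 0 0 0 0 0; 0 0 0 0 0 0; 0 0 0 0 0 0; 0 0 0 0 0 0; 0 0 0 0 0 0")

```text
time: 41.8
tool_pos: [0.5201, 0.1786, 0.1701]
ee_rot: [3.141, -0.0, 1.549]
wrist_force: [1.0, -0.6, 0.4]
width: 0.0176
```

Run:
```python
from h import *
st(); x,y=J(63,112); Y=np.pi/2+A; plan((x,y,.065,Y),step=.03)
```

```text
41.8 [0.5201 0.1786 0.1701] [ 3.141 -0.     1.549] F [ 1.  -0.6  0.4] w 0.0176 jig [ 60.2 112.1] q [ 0.23  0.1   1.43 -0.    1.61  0.25]
-0.00 0.07 2.63 0 0 -0.001; -0.00 0.07 2.63 0 0 -0.001; -0.00 0.07 2.63 0 0 -0.001; -0.00 0.07 2.63 0 0 -0.001
```

Request:
step_arm(increments="0 0.1 0 0 0 0; 0 0.1 0 0 0 0; 0 0.1 0 0 0 0; 0 0 0 0 0 0; 0 0 0 0 0 0")

```text
time: 42.3
tool_pos: [0.5233, 0.1781, 0.1699]
ee_rot: [-3.142, 0.0, 1.548]
wrist_force: [-0.4, -0.3, 0.4]
width: 0.0005
```

Request:
step_arm(increments="0 0 2.6 0 0 0; 0 0 2.6 0 0 0; 0 0 2.6 0 0 0; 0 0 2.6 0 0 0; 0 0 0 0 0 0")

```text
time: 42.8
tool_pos: [0.52, 0.1774, 0.0615]
ee_rot: [-3.133, 0.002, 1.548]
wrist_force: [-0.5, -1.0, -0.9]
width: 0.0
```

Request:
step_arm(increments="0 0 0 0 0 0; 0 0 0 0 0 0; 0 0 0 0 0 0")

```text
time: 43.1
tool_pos: [0.5246, 0.1785, 0.0681]
ee_rot: [3.138, -0.001, 1.548]
wrist_force: [-1.0, -0.4, -0.4]
width: 0.0006
```

Run:
```python
from h import *
st()
```

```text
43.1 [0.5246 0.1785 0.0681] [ 3.138e+00 -1.000e-03  1.548e+00] F [-1.  -0.4 -0.4] w 0.0006 jig [ 64.7 112. ] q [ 0.23  0.16  1.57 -0.    1.41  0.25]
```

Request:
step_arm(increments="0 -0.2 0.3 0 0 0; 0.6 0 0 0 0 0; 0.6 0 0 0 0 0; 0.6 0 0 0 0 0; 0.6 0 0 0 0 0")

```text
time: 43.6
tool_pos: [0.5228, 0.202, 0.0633]
ee_rot: [3.139, 0.001, 1.548]
wrist_force: [2.3, -1.9, 0.6]
width: 0.0009
```

Request:
step_arm(increments="0.3 0 0 0 0 0; 0.3 0 0 0 0 0; 0 0 0 0 0 0")

```text
time: 43.9
tool_pos: [0.5222, 0.2087, 0.0631]
ee_rot: [3.141, -0.0, 1.548]
wrist_force: [1.7, -1.1, 0.2]
width: 0.0003
```

Request:
step_arm(increments="0.2 0 0 0 0 0; 0.2 0 0 0 0 0; 0 0 0 0 0 0")

```text
time: 44.2
tool_pos: [0.5218, 0.2125, 0.063]
ee_rot: [-3.141, -0.0, 1.548]
wrist_force: [0.4, -2.2, 1.1]
width: 0.0003
```

Run:
```python
from h import *
st()
```

```text
44.2 [0.5218 0.2125 0.063 ] [-3.141 -0.     1.548] F [ 0.4 -2.2  1.1] w 0.0003 jig [ 61.1 145.9] q [0.29 0.19 1.55 0.   1.41 0.31]
```

Request:
step_arm(increments="0.2 0 0 0 0 0; 0 0 0 0 0 0; 0 0 0 0 0 0")

```text
time: 44.5
tool_pos: [0.5216, 0.2138, 0.0628]
ee_rot: [-3.141, 0.001, 1.548]
wrist_force: [0.1, -2.9, 1.6]
width: 0.0005
```

Request:
step_arm(increments="0.2 0 0 0 0 0; 0 0 0 0 0 0; 0 0 0 0 0 0")

```text
time: 44.8
tool_pos: [0.5216, 0.214, 0.0628]
ee_rot: [-3.14, 0.004, 1.547]
wrist_force: [-1.0, -7.5, 3.4]
width: 0.0004
```

Request:
step_arm(increments="0.2 0 0 0 0 0; 0 0 0 0 0 0; 0 0 0 0 0 0")

```text
time: 45.1
tool_pos: [0.5215, 0.2149, 0.0625]
ee_rot: [-3.14, 0.007, 1.547]
wrist_force: [-1.0, -10.0, 2.8]
width: 0.0005
```

Request:
step_arm(increments="0.2 0 0 0 0 0; 0 0 0 0 0 0; 0 0 0 0 0 0")

```text
time: 45.4
tool_pos: [0.5214, 0.2155, 0.0623]
ee_rot: [-3.139, 0.009, 1.547]
wrist_force: [-1.3, -12.9, 3.4]
width: 0.0009
```

At the back stop: 13 N at jig y ≈ 149, against 147 expected. Retreat and check.

Request:
step_arm(increments="-1 0 0 0 0 0; -2 0.3 0 0 0 0; 0 0 -3.5 0 0 0; 0 0 -4 0 0 0; 0 0 -4 0 0 0")

```text
time: 45.9
tool_pos: [0.5237, 0.1912, 0.1783]
ee_rot: [-3.139, -0.003, 1.548]
wrist_force: [1.8, 0.4, 0.9]
width: 0.0005
```

Request:
step_arm(increments="-4 4 -3 0 0 0; -4 4 0 0 0 0; -4 4 0 0 0 0; -4 0 0 0 0 0; -4 0 0 0 0 0")

```text
time: 46.4
tool_pos: [0.6229, 0.0057, 0.1997]
ee_rot: [-3.14, -0.003, 1.549]
wrist_force: [-0.6, -0.4, 0.3]
width: 0.0004
```

Request:
step_arm(increments="-4.5 0 0 0 0 0; -4.5 0 0 0 0 0; -4 0 0 0 0 0; 0 0 0 0 0 0; 0 0 0 0 0 0")

```text
time: 46.9
tool_pos: [0.6194, -0.1238, 0.2008]
ee_rot: [-3.142, -0.003, 1.547]
wrist_force: [0.6, 0.7, -0.7]
width: 0.0006
```

Run:
```python
from h import *
st()
a=snapshot("scene"); b=snapshot("top")
r=cv2.resize(a[115:285,245:415,::-1],(500,500),interpolation=cv2.INTER_CUBIC)
q=cv2.resize(b[210:280,130:300,::-1],(500*170//170*1,206),interpolation=cv2.INTER_CUBIC)
z=cv2.resize(a[195:255,330:400,::-1],(300,257),interpolation=cv2.INTER_CUBIC)
q2=cv2.resize(b[215:265,130:190,::-1],(292,243),interpolation=cv2.INTER_CUBIC)
col=np.zeros((500,300,3),np.uint8); col[:257]=z; col[257:,:292]=q2
out=np.hstack([r,col]); cv2.imwrite("pics/p8.png",out)
cv2.imwrite("pics/p9.png",cv2.resize(b[130:280,100:360,::-1],(780,450),interpolation=cv2.INTER_CUBIC))
```

```text
46.9 [ 0.6194 -0.1238  0.2008] [-3.142e+00 -3.000e-03  1.547e+00] F [ 0.6  0.7 -0.7] w 0.0006 jig [ 165.5 -188.3] q [-0.29  0.27  1.17  0.    1.7  -0.26]
```

View pics/p8.png

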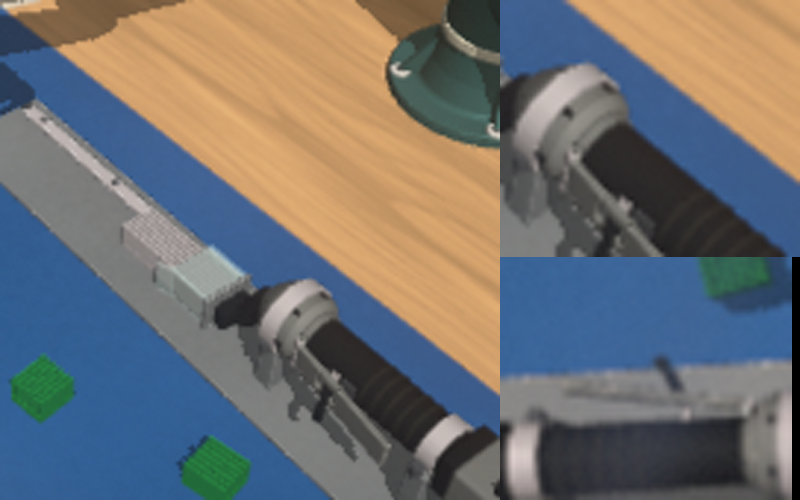

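View pics/p9.png

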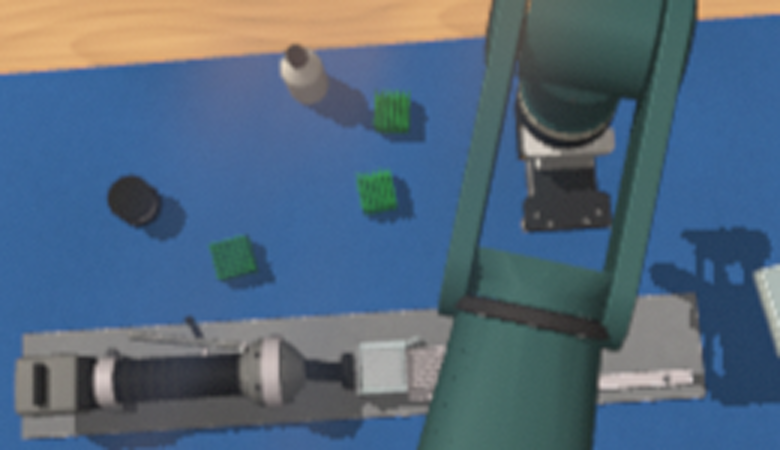

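The lever leans backward again, with the tab toward +y in the top crop at (668,372). The row is in place, and the bottle, spool and greens are unmoved. One numeric check of the lever and the bystanders against the first pictures.

Run:
```python
from h import *
t0=np.load("pics/top0.npy"); s0=np.load("pics/scene0.npy"); t=snapshot("top"); s=snapshot("scene")
tip=proj("top",[[*J(56,161),.078]])[0].astype(int); x,y=tip
for n,i in(("t0",t0),("t1",t)):
    g=255-cv2.cvtColor(i,cv2.COLOR_RGB2GRAY)[y-7:y+8,x-9:x+10].astype(float); w=np.clip(g-195,0,None); yy,xx=np.mgrid[:15,:19]
    print(n,tip,"dark centroid",round((w*xx).sum()/w.sum(),2),round((w*yy).sum()/w.sum(),2))
def d(a,b): return round(float(np.abs(a.astype(int)-b).mean()),1)
print("lever top",d(t0[y-7:y+8,x-9:x+10],t[y-7:y+8,x-9:x+10]))
for n,p in(("bottle",(.766,.106,.05)),("spool",(.649,.289,.02))):
    for c,a,b in(("top",t0,t),("scene",s0,s)):
        u,v=proj(c,[p])[0].astype(int); print(n,c,d(a[v-15:v+15,u-15:u+15],b[v-15:v+15,u-15:u+15]))
print("box",d(s0[125:155,198:236],s[125:155,198:236]),"driver",d(s0[195:242,145:185],s[195:242,145:185]))
# row's rear edge in scene: profile along row centre at sink top
P=[[*J(-1,yj),.033] for yj in np.arange(-140,-40,4)]
q=proj("scene",P).round().astype(int); print([(int(yj),int(s[v,u].mean())) for yj,(u,v) in zip(np.arange(-140,-40,4),q)])
```

```text
t0 [162 235] dark centroid 10.86 9.0
t1 [162 235] dark centroid nan nan
lever top 9.1
bottle top 9.4
bottle scene 4.5
spool top 6.8
spool scene 2.7
box 25.1 driver 3.9
[(-140, 129), (-136, 116), (-132, 124), (-128, 122), (-124, 129), (-120, 151), (-116, 167), (-112, 158), (-108, 172), (-104, 164), (-100, 164), (-96, 166), (-92, 165), (-88, 157), (-84, 155), (-80, 142), (-76, 161), (-72, 163), (-68, 165), (-64, 157), (-60, 156), (-56, 142), (-52, 159), (-48, 163), (-44, 161)]<stdin>:6: RuntimeWarning: invalid value encountered in scalar divide
```

Request:
step_arm(increments="0 -4 -3 0 0 0; -4 -4 -3 0 0 0; -4 -4 -2 0 0 0; -4 -4 0 0 0 0; -4 0 0 0 0 0")

```text
time: 47.6
tool_pos: [0.4738, -0.2595, 0.2736]
ee_rot: [3.14, 0.001, 1.55]
wrist_force: [0.7, -0.0, -0.2]
width: 0.0004
```

Request:
step_arm(increments="-4 0 0 0 0 0; -4 0 0 0 0 0; -4 0 0 0 0 0; 0 0 0 0 0 0; 0 0 0 0 0 0")

```text
time: 48.1
tool_pos: [0.4739, -0.3801, 0.271]
ee_rot: [-3.141, -0.001, 1.548]
wrist_force: [-0.2, 0.1, -0.4]
width: 0.0007
```

Run:
```python
from h import *
st()
t0=np.load("pics/top0.npy"); s0=np.load("pics/scene0.npy"); t=snapshot("top"); s=snapshot("scene")
for c,a,b in(("top",t0,t),("scene",s0,s)):
    u,v=proj(c,[[*J(50,158),.078]])[0].astype(int)
    for n,i in((0,a),(1,b)):
        g=cv2.cvtColor(i,cv2.COLOR_RGB2GRAY)[v-5:v+6,u-7:u+8].astype(float); g=cv2.resize(g,None,fx=4,fy=4,interpolation=cv2.INTER_CUBIC)
        m=g<np.percentile(g,12); yy,xx=np.where(m); k=np.linalg.svd(np.c_[xx-xx.mean(),yy-yy.mean()],full_matrices=False)[2][0]
        print(c,n,"centroid px",round(u-7+xx.mean()/4,2),round(v-5+yy.mean()/4,2),"axis deg",round(np.degrees(np.arctan2(k[1],k[0]))%180,1))
def d(a,b): return round(float(np.abs(a.astype(int)-b).mean()),1)
print("box",d(s0[125:155,198:236],s[125:155,198:236]),d(t0[215:250,350:382],t[215:250,350:382]))
```

```text
48.1 [ 0.4739 -0.3801  0.271 ] [-3.141e+00 -1.000e-03  1.548e+00] F [-0.2  0.1 -0.4] w 0.0007 jig [  25.2 -447.5] q [-0.77  0.22  1.1   0.    1.83 -0.75]
top 0 centroid px 164.69 238.2 axis deg 62.4
top 1 centroid px 164.25 238.34 axis deg 58.5
scene 0 centroid px 353.77 252.44 axis deg 117.7
scene 1 centroid px 354.2 252.38 axis deg 111.8
box 0.7 9.8
```

The lever now sits slightly further back than at the start, so it is fully back. The box is unchanged and the row's rear edge is at -120 mm. Handing in.

```bash
python3 -c "
from bench import *
print(close_job())"
```

```text
the job is handed in; nothing more can be done
None
```

I did the whole job in the order asked and handed it in at about 48 s; the hand-in reports no verdict. Three heatsinks were present. I stood them in line along the guide and pushed them as one block into the hood. I then flipped the lock-off lever forward, blew two bursts and flipped it fully back.

**What the last checks showed:**
- **Row:** the first sink met the stop at about 9 N. The row's rear edge reads jig y ≈ -120 mm with a joint at about -80 mm, which is what three butted sinks should give.
- **Bursts:** the pinch closed to 50 mm, against 51 mm for a full squeeze. It held for a little over two seconds each time and was fully released after each.
- **Lever:** it reached hard stops at 11 N forward and 13 N back. In the pictures it ends about 4° further back than at the start.
- **Bystanders:** in the pictures the spool, bottle, parts box, screwdriver and green look-alikes have not moved.

**What disagreed:**
- **Jig position:** it was about 2 mm off along y in my first measurement, found at the stop and corrected.
- **Lever stops:** they came 1.5 to 3 mm later or earlier than calculated.
- **Parts box:** one comparison with the first picture differed while the gripper was in view, and matched in the scene view once the arm had moved away.

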